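# Clear the dial scale and zero its peak pointer

### The arm

A 7-joint arm with a two-finger parallel gripper is mounted at the origin on the work surface. World frame = base frame: x ahead of the robot, y to its left, z up, the work surface at z = 0. Lengths are in m, angles in rad, forces in N, time in s.
With the tool pointing down it reaches from about 0.35 to 0.9 m from the base axis. Payload 8.1 kg.
Tool frame: the origin (TCP) lies between the finger pads; the fingertips stand 19 mm ahead of it and the grasp point (between the pads) is the TCP; y points along the fingers, x is the direction in which the jaws open and shut, and the axes are right-handed (so a half turn about y gives the same grasp; the last joint's range is limited). The gripper opens to 92 mm and grips with 3 to 60 N. Pads are 19 mm wide; open, the fingers measure 130 mm over their backs; the gripper's body (75 mm by 190 mm) begins 47 mm behind the grasp point.
Start: joints at [1.007, 0.434, 0.025, 1.573, -0.012, 1.134, -0.075], TCP at [0.278, -0.56, 0.246] pointing down, gripper open.
Joint ranges: [-2.62, 2.62], [-0.44, 2.09], [-1.27, 1.32], [0.08, 2.57], [-1.32, 4.46], [0.12, 2], [-2.74, 2.74]. Speed limits (rad/s): [2.22, 2.22, 3.01, 3.01, 3.14, 3.14, 3.14].

### API

Orientations are given as a rotation vector (axis times angle).
In Python, from cell import arm gives the robot as it stands.
- The arm moves only by the tool move_arm, never from a script. Its argument "series" is a list of rows, each an object of numbers: "x", "y", "z": the shift along the tool's x, y, z in cm; "rx", "ry", "rz": the turn, a rotation vector about the tool's x, y, z in rad. In form: [{"x": .., "y": .., "z": .., "rx": .., "ry": .., "rz": ..}, ...]. A call has 1 to 12 rows; each row shifts and turns the pose as measured when the row begins, along the tool's axes as they then stand; what a row does not reach is not made up. A row lasts 1/8 s, in which the tool goes at most 62.5 mm and 10.7 degrees, less where a joint would pass 70% of its speed; a pose out of reach is approached as far as the arm can. A call is refused whole if a number of a shift passes 6.25 or a number of a turn 0.188, either way. A call with a gripper value outside its range is refused whole. "jaw" is the finger opening in cm, from 0 to 9.18, set as the call begins (left out, the last holds). The fingers move at their own pace and stop on an object; "newtons" is the grip in N (left out, the last holds). Time passes only in rows, so rows that do not move let the fingers close. It gives the time, the measured TCP pose, the force and the opening at its end, in the units of the state.
- arm.observe(): the state, without advancing time (a new reading comes with each control period).
- arm.get_image(name): name is "scene" or "top" or "wrist"; returns the picture (480x640x3 uint8, blue, green, red); there is no depth.
- arm.camera_params(name): a dict with "K" (3x3 intrinsics, pixels), "R" (3x3) and "t" (3): a world point X has camera coordinates R X + t; the wrist camera has in their place "tool_from_camera" (4x4, takes a point from camera to tool coordinates, whose origin is the TCP and whose axes are the tool frame's). Camera axes: x right, y down, z forward; pixel columns grow to the right and rows downward; lengths in m; the calibration is good to about 2 mm. A picture is of the moment at which its call begins: read the wrist's pose just before it. camera_params takes no time and is no camera call.
- arm.sign_off(): hands the job in, once; it reports no verdict.
The state is a dict: "clock": time; "joints": joint angles; "dq": joint speeds; "joint_efforts": joint torques, N m; "position": TCP position; "ee_rot": TCP orientation; "force": force on the tool from outside, world axes, zero at the start; "ft_torque": the same for the moment, N m; "width": opening from 0.0 (shut) to 1.0 (fully open).
Only numpy, scipy, OpenCV 4.12 (cv2) and the standard library are available. Lean on these libraries where they do the work, as an engineer would, in place of code of your own. Each camera call takes 0.05 s, during which the arm holds its last target.

### The job

Weighing is finished: take the steel block out of the scale's cradle and set it down gently in the empty, felt-lined stall of the wooden rack, upright and lying across from rail to rail; then turn the knob in the middle of the dial anticlockwise, all the way back, so the peak pointer rests at its zero stop, and let go. Never drop the block, not even a centimetre; leave the other block in its stall, and do not shift the dish or the hammer.

Things in the scene. Friction and masses are not known exactly. Their poses are not given: they have to be found in the camera images.
- block: steel block 60 (x) x 30 (y) x 36 (z) mm, about 0.45 kg, shallow dark grooves across its top; origin at the centre of its underside, z up. In the cradle walls hide its long sides: take it by its ends (60 mm apart). In the rack rails hide its ends: hold it by its long sides (30 mm apart). So put it down on the clear bench between scale and rack and retake it a quarter turn round
- scale: grey dial scale, fixed: housing 160 (x) x 300 (y) x 50 (z) mm, origin at the centre of its underside, z up. The cradle stands on it at x 0, y +75 mm. The round dial, 140 mm across, faces up at x 0, y -75 mm, its face 54 mm above the bench. Both hands point to -x at zero, where the stop pin is
- cradle (a point): middle of the cradle's floor (top face), axes as the scale's; an aluminium plate 80 (x) x 50 (y) mm, 68 mm above the bench when empty, on a spring (sinks about 4 mm under the block, at most 10). Two walls along x, 48 mm long, 5 mm thick, 38 mm apart, 42 mm tall (6 above the block). The block lies between them along x; its ends stick out 6 mm beyond them
- peak_knob (a joint): angle of the knob and its peak pointer, rad: 0 at the zero stop (a hard stop), growing clockwise seen from above; starts between 1.7 and 2.9. Stays where it is left; takes about 0.03 N m to turn. Home is anticlockwise seen from above
- knob_grip (a point): point on the knob's vertical axis, 79 mm above the bench. The knob is a black upright bar 40 mm long, 12 mm thick, from 60 to 90 mm above the bench, on a 32 mm disc, with the thin peak pointer. The point's axes turn with it: x along the bar, y across its thickness, z up; the pointer points to -x, which at joint 0 is the scale's -x
- rack: wooden rack, fixed: 260 (x) x 88 (y) mm, origin at the centre of its underside. Floor 10 mm above the bench; two rails 10 mm thick along x, tops 52 mm above the bench, 68 mm clear between them. Strips 8 mm high and wide at x -126, 0 and +126 mm part the floor into two stalls 118 mm long, centred at x +63 and -63 mm
- felt: thin grey felt, 80 (x) x 60 (y) mm, in the empty stall; origin at the middle of the stall's floor, 10 mm above the bench, axes parallel to the rack's. The block must stand here with its 60 mm length along the rack's y. Which stall this is changes
- cube: the other steel block, 56 (x) x 40 (y) x 50 (z) mm, round dimples on top, origin at the centre of its underside; stands in the middle of the other stall, its x along the rack's y, and must stay there
- dish: black dish 90 mm across, 28 mm tall, on the bench beyond the work; origin at the centre of its underside; leave it
- hammer: hammer, 220 mm long, lying along its x on the far part of the bench, origin under its middle; leave it
Mind the look-alikes: they are no part of the job. What is shaped like the block but blue or green is not meant.

How it is judged:
On the way, in this order (a step that is already met when the one before it is completed fails the run):
1. the block stands in the felt-lined stall, across from rail to rail, let go (x of block in the frame of felt between -0.042 and 0.042 m and y of block in the frame of felt between -0.012 and 0.012 m and z of block in the frame of felt below 0.004 m and angle between block's own z axis and vertical below 0.1 rad and angle between the x axis of block and the y axis of rack, either way round below 0.35 rad and contact force between the fingers and block below 0.3 N), for 0.2 s.
2. the peak knob is back at its zero stop (value of joint peak_knob below 0.08 rad), for 0.2 s.
At the end, for the whole second after the job is handed in: the block is upright (0.1 rad), at rest on the floor (4 mm) of the felt-lined stall (within 42 mm of its centre along the rack, 12 mm across), its length across the rack (0.35 rad), and the peak knob is within 0.08 rad of its zero stop (x of block in the frame of felt between -0.042 and 0.042 m and y of block in the frame of felt between -0.012 and 0.012 m and z of block in the frame of felt below 0.004 m and angle between block's own z axis and vertical below 0.1 rad and angle between the x axis of block and the y axis of rack, either way round below 0.35 rad and linear speed of block below 0.02 m/s and value of joint peak_knob below 0.08 rad); the robot touches nothing.
It fails at once if the block is dropped: faster than 0.35 m/s (a fall of about 7 mm) with no finger on it (linear speed of block above 0.35 m/s and contact force between the fingers and block below 0.1 N).
It fails at once if the block is driven hard (over 80 N) against the rack (contact force between block and rack above 80 N).
It fails at once if the other block is moved more than 15 mm (distance of cube from where it was at the start of the episode above 0.015 m).
It fails at once if the dish is shifted more than 30 mm (distance of dish from where it was at the start of the episode above 0.03 m).
It fails at once if the hammer is shifted more than 30 mm (distance of hammer from where it was at the start of the episode above 0.03 m).
It also fails if it takes over 72 s, if anything falls off the work surface, if the arm or the gripper's body presses on something with over 40 N, if the wrist force passes 120 N, or if a joint passes its speed limit or range.

## Working session

There is one attempt and no reset: what is moved stays moved. The work goes in short steps, Python scripts to look and compute and a tool call to move; the robot and the scene stay as the last step left them, time stands still between calls to the robot, and variables do not carry over. Pictures are saved under pics/ and viewed, and the job is handed in when it is done.

Besides the shell and the picture viewer there is one more tool, called after "Request:" as name([rows], argument=value, ...), one row to a line, values as JSON. move_arm: Moves the arm, as the interface text tells. Its arguments: {"type":"object","properties":{"series":{"type":"array","items":{"type":"object","properties":{"x":{"type":"number"},"y":{"type":"number"},"z":{"type":"number"},"rx":{"type":"number"},"ry":{"type":"number"},"rz":{"type":"number"}}}},"jaw":{"type":"number"},"newtons":{"type":"number"}},"required":["series"]}

```bash
ls; mkdir -p pics; python3 - <<'E'
from cell import arm
import cv2, numpy as np
s=arm.observe(); print({k:np.round(v,4).tolist() for k,v in s.items()})
for n in ("scene","top","wrist"):
    cv2.imwrite(f"pics/{n}0.png",arm.get_image(n))
    p=arm.camera_params(n); print(n,{k:np.round(v,4).tolist() for k,v in p.items()})
E
```

```text
pics
{'clock': 0.0, 'joints': [1.0074, 0.4352, 0.0249, 1.5741, -0.0116, 1.134, -0.0751], 'dq': [0.0008, 0.0011, -0.0009, -0.0011, -0.0009, -0.0001, 0.0004], 'joint_efforts': [0.001, -66.7831, 0.9858, -31.4451, -0.0604, 0.0431, 0.0001], 'position': [0.2776, -0.5594, 0.2449], 'ee_rot': [-1.3919, 0.8645, -0.8622], 'force': [0.539, -1.346, -0.4059], 'ft_torque': [-0.0406, 0.0249, -0.0259], 'width': 1.0006}
scene {'K': [[462.4584, 0.0, 314.541], [0.0, 462.4584, 241.3463], [0.0, 0.0, 1.0]], 'R': [[0.2965, 0.955, 0.007], [0.8155, -0.2494, -0.5222], [-0.4969, 0.1605, -0.8528]], 't': [-0.2348, -0.3851, 1.3124]}
top {'K': [[571.377, 0.0, 319.1164], [0.0, 571.377, 243.5826], [0.0, 0.0, 1.0]], 'R': [[0.0297, -0.9995, -0.0079], [-0.9943, -0.0287, -0.1023], [0.102, 0.0109, -0.9947]], 't': [0.0592, 0.5563, 1.3983]}
wrist {'K': [[367.0814, 0.0, 319.4704], [0.0, 367.0814, 234.264], [0.0, 0.0, 1.0]], 'tool_from_camera': [[1.0, 0.0007, -0.0003, -0.0008], [0.0005, -0.2724, 0.9622, -0.138], [0.0006, -0.9622, -0.2724, 0.0738], [0.0, 0.0, 0.0, 1.0]]}
```

View pics/scene0.png

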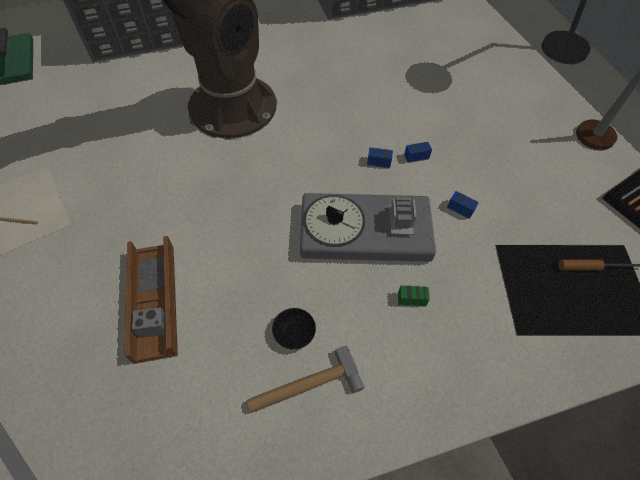

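View pics/top0.png

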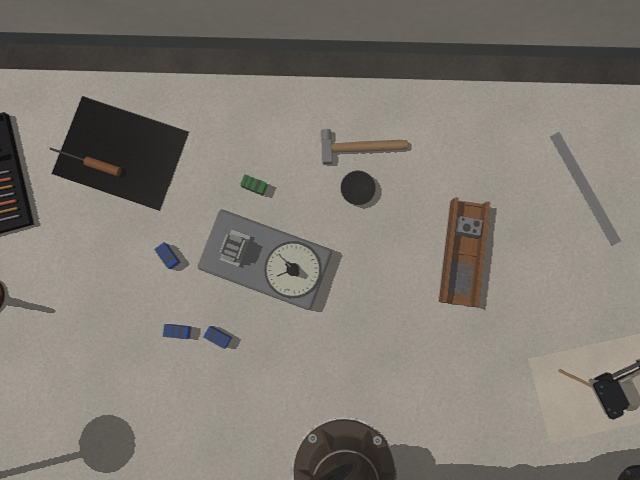

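View pics/wrist0.png

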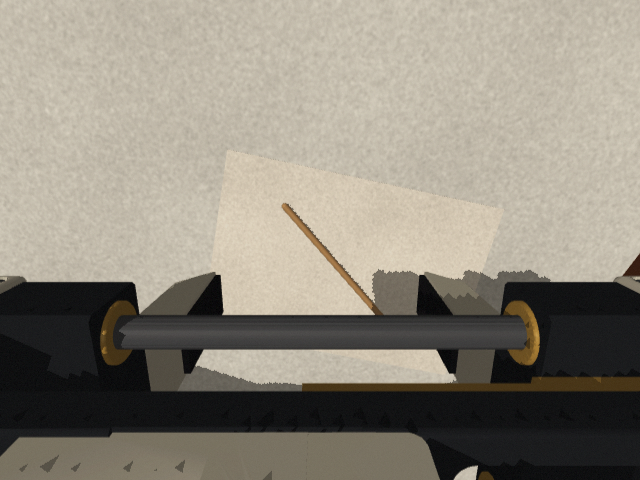

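Top view: the scale is at about (270,260), with a grey grooved block in its cradle at (236,247). The dial is at (292,269). The rack is at (466,253), with felt at (464,275) and the cube at (468,227). Look-alikes are blue blocks at (167,255), (177,331) and (218,337), and a green one at (254,185). Only the grey one in the cradle fits the description. I'll enlarge it to confirm.

```bash
python3 - <<'E'
import cv2
t=cv2.imread("pics/top0.png")
def crop(im,x0,y0,x1,y1,f,n): cv2.imwrite(n,cv2.resize(im[y0:y1,x0:x1],None,fx=f,fy=f,interpolation=cv2.INTER_CUBIC))
crop(t,190,200,350,320,5,"pics/c_scale.png")
crop(t,420,190,510,315,4.8,"pics/c_rack.png")
s=cv2.imread("pics/scene0.png")
crop(s,290,180,450,280,5,"pics/c_scale_s.png")
E
```

```text
(no output)
```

View pics/c_scale.png

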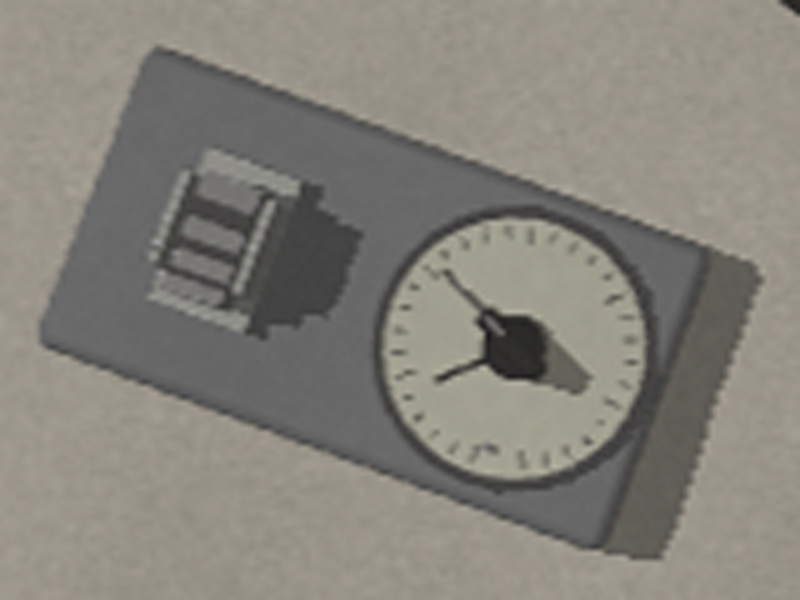

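View pics/c_rack.png

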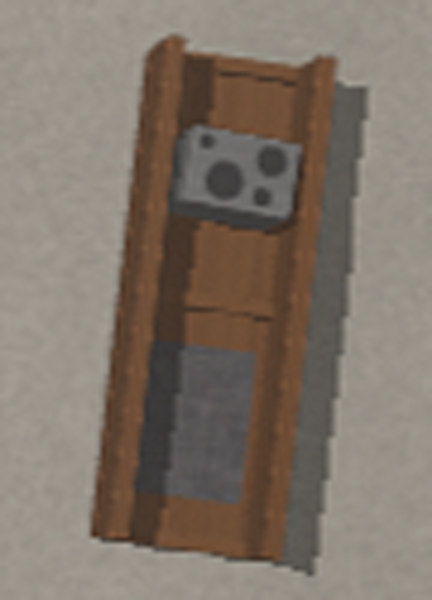

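View pics/c_scale_s.png

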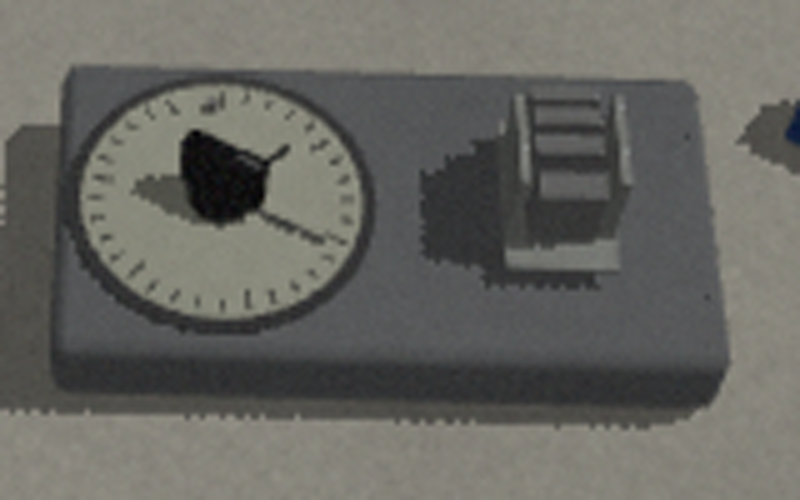

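The enlarged crop confirms it: a grey block with dark grooves across its top sits between the cradle walls, at top-image pixel (234,246). The pointer pointing up-left at crop (447,272) is about 2.0 rad clockwise from the scale's -x, so it must be the peak pointer. The hand at (438,380), about 0.8 rad, is the live one. Next I'll fit the poses.

```bash
cat > h.py <<'E'
import cv2, numpy as np
from scipy.optimize import least_squares
from scipy.spatial.transform import Rotation as R
from cell import arm
def wp(st):
    T=np.eye(4);T[:3,:3]=R.from_rotvec(st["ee_rot"]).as_matrix();T[:3,3]=st["position"];return T
def cam(n,st=None):
    p=arm.camera_params(n);K=np.array(p["K"])
    if n=="wrist":
        T=np.linalg.inv(wp(st)@np.array(p["tool_from_camera"]));return K,T[:3,:3],T[:3,3]
    return K,np.array(p["R"]),np.array(p["t"])
def proj(c,X):
    K,Rm,t=c;P=np.atleast_2d(X)@Rm.T+t;u=P@K.T;return u[:,:2]/u[:,2:]
def ray(c,uv,z):
    K,Rm,t=c;C=-Rm.T@t;d=Rm.T@np.linalg.inv(K)@np.array([uv[0],uv[1],1]);return C+d*(z-C[2])/d[2]
def pl(p,L):
    L=np.atleast_2d(np.array(L,float));c,s=np.cos(p[2]),np.sin(p[2])
    return np.c_[p[0]+c*L[:,0]-s*L[:,1],p[1]+s*L[:,0]+c*L[:,1],L[:,2]]
def fit(p0,obs):  # obs: list (cam, local pts, pixels)
    f=lambda p:np.concatenate([(proj(c,pl(p,L))-np.array(px)).ravel() for c,L,px in obs])
    r=least_squares(f,p0);return r.x,r.fun.reshape(-1,2)
def box(im,c,p,x0,x1,y0,y1,z0,z1,col):
    P=[(x,y,z) for z in(z0,z1) for x,y in((x0,y0),(x1,y0),(x1,y1),(x0,y1))]
    q=proj(c,pl(p,P)); 
    for a,b in [(0,1),(1,2),(2,3),(3,0),(4,5),(5,6),(6,7),(7,4),(0,4),(1,5),(2,6),(3,7)]:
        cv2.line(im,*[tuple(int(round(v*16)) for v in q[i]) for i in(a,b)],col,1,cv2.LINE_AA,4)
def crop(im,x0,y0,x1,y1,f,n): cv2.imwrite(n,cv2.resize(im[y0:y1,x0:x1],None,fx=f,fy=f,interpolation=cv2.INTER_CUBIC))
E
python3 - <<'E'
from h import *
t=cam("top");s=cam("scene")
k=lambda u,v:(190+u/5-.4,200+v/5-.4)
L=[(.08,.15,.05),(-.08,.15,.05),(.08,-.15,.05),(-.08,-.15,.05),(0,-.075,.054)]
ks=lambda u,v:(290+u/5-.4,180+v/5-.4)
ps,r=fit([.5,.1,0],[(t,L,[k(155,46),k(40,345),k(712,250),k(603,550),k(517,348)])]);print("scale top",ps,r.round(1).tolist())
ps2,r=fit(ps,[(s,L[4:]+[L[3],L[1]],[ks(222,206),ks(70,66),ks(697,82)])]);print("scale scene",ps2,r.round(1).tolist())
kr=lambda u,v:(420+u/4.8-.4,190+v/4.8-.4)
print("felt pts",[ray(t,kr(*q),.010).round(4).tolist() for q in((257,352),(242,503))])
L=[(.13,.044,.052),(.13,-.044,.052),(-.13,.044,.052),(-.13,-.044,.052)]
pr,r=fit([.5,-.3,0],[(t,L,[kr(148,45),kr(336,60),kr(92,535),kr(280,556)])]);print("rack",pr,r.round(1).tolist())
np.save("ps.npy",ps);np.save("pr.npy",pr)
for n,c in(("top",t),("scene",s)):
    im=cv2.imread(f"pics/{n}0.png")
    big=cv2.resize(im,None,fx=4,fy=4,interpolation=cv2.INTER_CUBIC)
    c4=(np.array([[4,0,1.5],[0,4,1.5],[0,0,1]])@c[0],c[1],c[2])
    G=(0,255,0);Y=(0,255,255)
    box(big,c4,ps,-.08,.08,-.15,.15,0,.05,G); box(big,c4,ps,-.03,.03,.06,.09,.064,.1,Y)
    box(big,c4,pr,-.13,.13,-.044,.044,0,.052,G); box(big,c4,pr,-.13,.13,-.034,.034,.01,.052,G)
    for sg in(-1,1): box(big,c4,pr,sg*.063-.04,sg*.063+.04,-.03,.03,.01,.01,Y)
    a=np.array([pl(ps,[[.07*np.cos(x),-.075+.07*np.sin(x),.054]])[0] for x in np.linspace(0,6.3,60)])
    cv2.polylines(big,[np.int32(proj(c4,a))],True,G)
    if n=="top":
        cv2.imwrite("pics/o_ts.png",big[800:1300,750:1400]);cv2.imwrite("pics/o_tr.png",big[760:1270,1700:2000])
    else: cv2.imwrite("pics/o_ss.png",big[720:1100,1150:1800]);cv2.imwrite("pics/o_sr.png",big[900:1480,450:760])
E
```

```text
scale top [ 0.51060333  0.20740901 -0.32036051] [[-1.0, -0.8], [-1.4, -0.1], [1.4, -0.4], [0.7, 1.2], [0.4, 0.0]]
scale scene [ 0.51640102  0.21004365 -0.32755726] [[0.2, -0.1], [-1.2, -0.1], [0.9, -0.0]]
felt pts [[0.5185, -0.3132, 0.01], [0.4394, -0.3056, 0.01]]
rack [ 0.5430065  -0.28050845 -0.10442521] [[1.8, -1.8], [-1.9, -0.3], [1.6, 0.8], [-1.4, 1.3]]
```

View pics/o_ts.png

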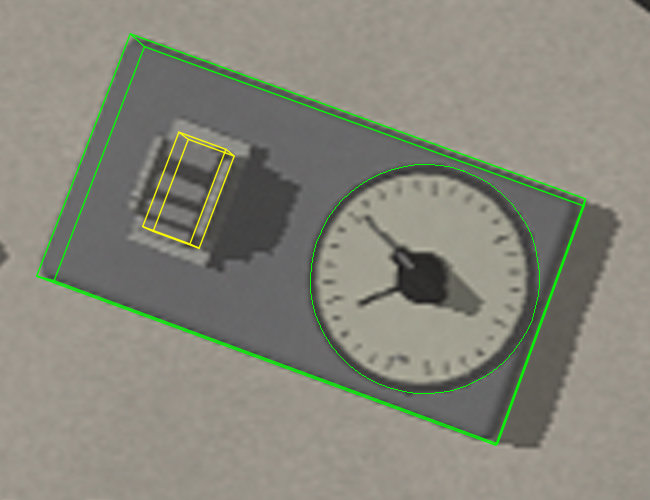

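View pics/o_tr.png

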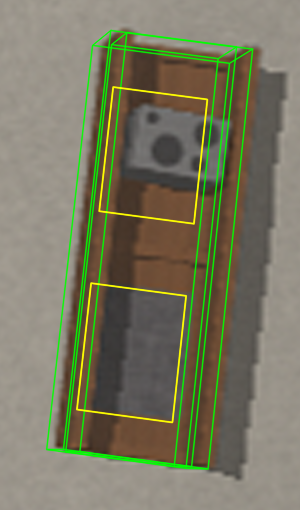

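View pics/o_ss.png

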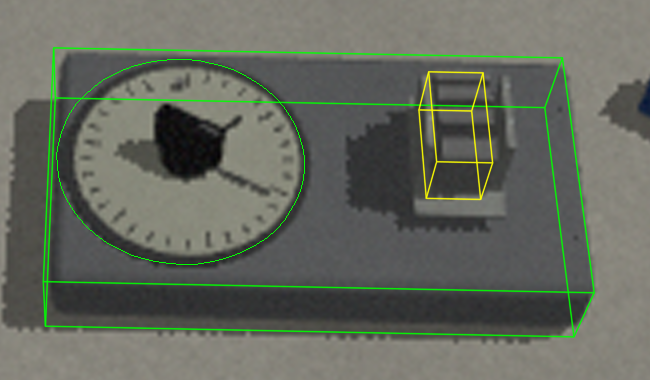

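View pics/o_sr.png

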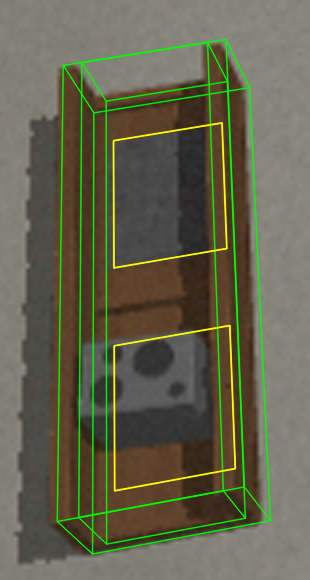

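The fits agree to a few mm, which is good enough to approach. I'll refine with the wrist camera close in. First I need a planning helper and the tool axes.

```bash
cat >> h.py <<'E'
def plan(pos,yaw,st=None,rows=True,step=5.5,dry=True):
    """remaining shift/turn to put TCP at pos, tool y down, tool x at yaw (mod pi by nearest)."""
    st=st or arm.observe();T=wp(st)
    best=None
    for y in(yaw,yaw+np.pi):
        x=np.array([np.cos(y),np.sin(y),0]);d=np.array([0,0,-1.]);M=np.c_[x,d,np.cross(x,d)]
        rv=R.from_matrix(T[:3,:3].T@M).as_rotvec()
        if best is None or np.linalg.norm(rv)<np.linalg.norm(best):best=rv
    dw=np.array(pos)-T[:3,3];dt=T[:3,:3].T@dw*100
    print("clock %.2f"%st["clock"],"pos",st["position"].round(4),"xaxis yaw %.3f"%np.arctan2(T[1,0],T[0,0]),"tilt %.3f"%np.arccos(-T[2,1]),"j",np.round(st["joints"],2),"w %.3f"%st["width"],"F",np.round(st["force"],1))
    print("shift tool cm",dt.round(2),"norm %.2f rows %.1f"%(np.linalg.norm(dt),np.linalg.norm(dt)/6),"turn",best.round(3))
    return dt,best
E
python3 - <<'E'
from h import *
for q,y in(((.5,-.29,.26),-.1),((.53,.25,.25),-.32),((.5,.13,.25),-.32)): plan(q,y)
E
```

```text
clock 0.15 pos [ 0.2777 -0.5595  0.2451] xaxis yaw -1.110 tilt 0.001 j [ 1.01  0.44  0.02  1.57 -0.01  1.13 -0.08] w 1.001 F [ 0.5  1.  -0.3]
shift tool cm [-14.26  -1.47  31.89] norm 34.97 rows 5.8 turn [-1.00e-03 -1.01e+00 -1.00e-03]
clock 0.15 pos [ 0.2777 -0.5595  0.2451] xaxis yaw -1.110 tilt 0.001 j [ 1.01  0.44  0.02  1.57 -0.01  1.13 -0.08] w 1.001 F [ 0.5  1.  -0.3]
shift tool cm [-61.29  -0.42  58.59] norm 84.79 rows 14.1 turn [-0.    -0.79  -0.001]
clock 0.15 pos [ 0.2777 -0.5595  0.2451] xaxis yaw -1.110 tilt 0.001 j [ 1.01  0.44  0.02  1.57 -0.01  1.13 -0.08] w 1.001 F [ 0.5  1.  -0.3]
shift tool cm [-51.88  -0.43  50.57] norm 72.45 rows 12.1 turn [-0.    -0.79  -0.001]
```

```bash
cat >> h.py <<'E'
def rows(pos,yaw,n,st=None):
    st=st or arm.observe();dt,rv=plan(pos,yaw,st);T=wp(st)
    for i in range(n):
        Rk=T[:3,:3]@R.from_rotvec(rv*i/n).as_matrix()
        d=Rk.T@((np.array(pos)-T[:3,3])/n)*100
        print("x %.2f y %.2f z %.2f | r %s"%(*d,np.round(rv/n,3)))
E
python3 - <<'E'
from h import *
rows((.5,-.29,.26),-.1,7)
E
```

```text
clock 0.15 pos [ 0.2777 -0.5595  0.2451] xaxis yaw -1.110 tilt 0.001 j [ 1.01  0.44  0.02  1.57 -0.01  1.13 -0.08] w 1.001 F [ 0.5  1.  -0.3]
shift tool cm [-14.26  -1.47  31.89] norm 34.97 rows 5.8 turn [-1.00e-03 -1.01e+00 -1.00e-03]
x -2.04 y -0.21 z 4.56 | r [-0.    -0.144 -0.   ]
x -1.36 y -0.21 z 4.80 | r [-0.    -0.144 -0.   ]
x -0.66 y -0.21 z 4.95 | r [-0.    -0.144 -0.   ]
x 0.06 y -0.21 z 4.99 | r [-0.    -0.144 -0.   ]
x 0.78 y -0.21 z 4.93 | r [-0.    -0.144 -0.   ]
x 1.48 y -0.21 z 4.77 | r [-0.    -0.144 -0.   ]
x 2.15 y -0.21 z 4.50 | r [-0.    -0.144 -0.   ]
```

Request:
move_arm([
  {"x":-2.0,"y":-0.2,"z":4.6,"ry":-0.144},
  {"x":-1.4,"y":-0.2,"z":4.8,"ry":-0.144},
  {"x":-0.7,"y":-0.2,"z":5.0,"ry":-0.144},
  {"x":0,"y":-0.2,"z":5.0,"ry":-0.144},
  {"x":0.8,"y":-0.2,"z":4.9,"ry":-0.144},
  {"x":1.5,"y":-0.2,"z":4.8,"ry":-0.144},
  {"x":2.1,"y":-0.2,"z":4.5,"ry":-0.144},
  {},
])

```text
invalid input
```

```bash
python3 - <<'E'
from h import *
import pickle
st=arm.observe();plan((.5,-.29,.26),-.1,st)
im=arm.get_image("wrist");cv2.imwrite("pics/w_rack.png",im);pickle.dump(st,open("w_rack.pkl","wb"))
E
```

```text
clock 0.15 pos [ 0.2777 -0.5595  0.2451] xaxis yaw -1.110 tilt 0.001 j [ 1.01  0.44  0.02  1.57 -0.01  1.13 -0.08] w 1.001 F [ 0.5  1.  -0.3]
shift tool cm [-14.26  -1.47  31.89] norm 34.97 rows 5.8 turn [-1.00e-03 -1.01e+00 -1.00e-03]
```

View pics/w_rack.png

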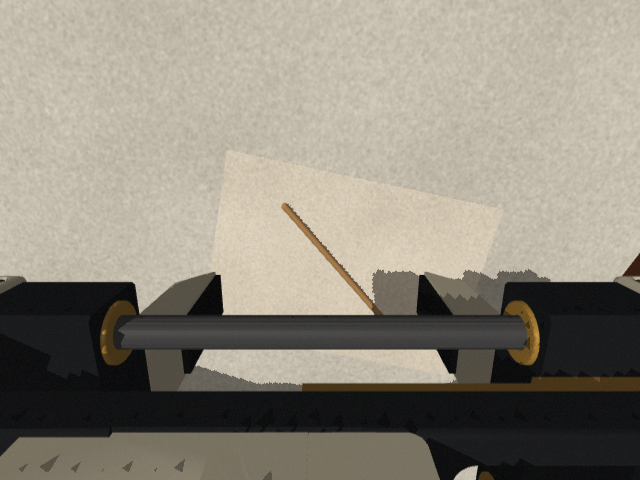

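The call was refused and nothing moved; the empty row or missing keys is probably why. I'll give every key.

Request:
move_arm([
  {"x":-2.0,"y":-0.2,"z":4.6,"rx":0,"ry":-0.144,"rz":0},
  {"x":-1.4,"y":-0.2,"z":4.8,"rx":0,"ry":-0.144,"rz":0},
  {"x":-0.7,"y":-0.2,"z":5.0,"rx":0,"ry":-0.144,"rz":0},
  {"x":0,"y":-0.2,"z":5.0,"rx":0,"ry":-0.144,"rz":0},
  {"x":0.8,"y":-0.2,"z":4.9,"rx":0,"ry":-0.144,"rz":0},
  {"x":1.5,"y":-0.2,"z":4.8,"rx":0,"ry":-0.144,"rz":0},
  {"x":2.1,"y":-0.2,"z":4.5,"rx":0,"ry":-0.144,"rz":0},
  {"x":0,"y":0,"z":0,"rx":0,"ry":0,"rz":0},
])

```text
clock: 1.2
position: [0.5024, -0.2783, 0.258]
ee_rot: [-1.569, 0.057, -0.054]
force: [0.3, -0.3, -0.6]
width: 1.002
```

```bash
python3 - <<'E'
from h import *
import pickle
st=arm.observe();plan((.5,-.29,.26),-.1,st)
im=arm.get_image("wrist");cv2.imwrite("pics/w_rack1.png",im);pickle.dump(st,open("w_rack.pkl","wb"))
E
```

```text
clock 1.20 pos [ 0.5024 -0.2783  0.258 ] xaxis yaw -0.071 tilt 0.002 j [ 0.64  0.37 -0.31  1.66  0.12  1.14  0.23] w 1.002 F [ 0.3 -0.3 -0.6]
shift tool cm [-0.16 -0.2  -1.19] norm 1.21 rows 0.2 turn [-0.001  0.029 -0.002]
```

View pics/w_rack1.png

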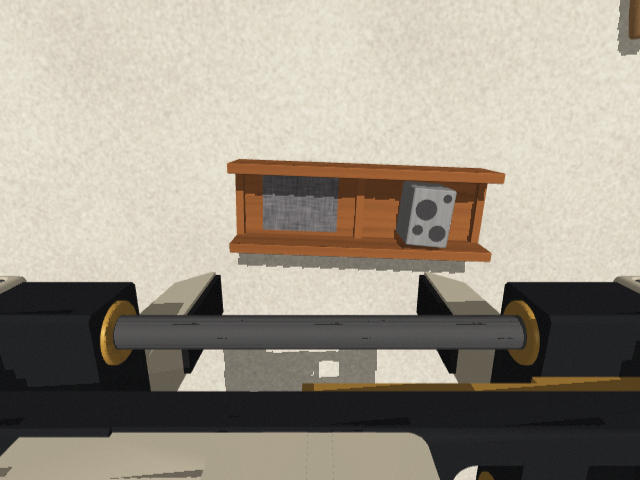

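The wrist view shows the rack at (230-504, 160-262), with felt at (262-338, 175-232) in the left stall of the image and the cube at (427,217) in the other. I'll enlarge it for corners.

```bash
python3 - <<'E'
from h import *
im=cv2.imread("pics/w_rack1.png");crop(im,220,150,380,270,5,"pics/wr_a.png");crop(im,370,150,530,270,5,"pics/wr_b.png")
E
```

```text
(no output)
```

View pics/wr_a.png

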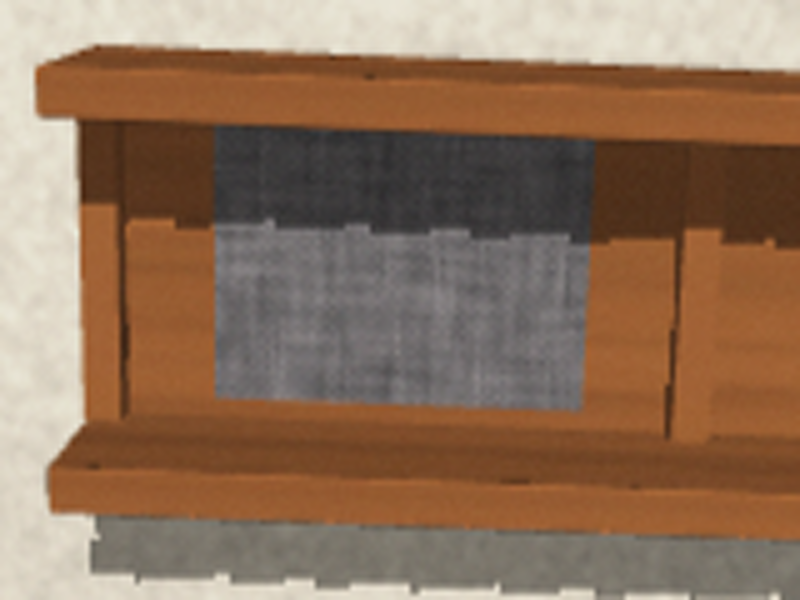

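View pics/wr_b.png

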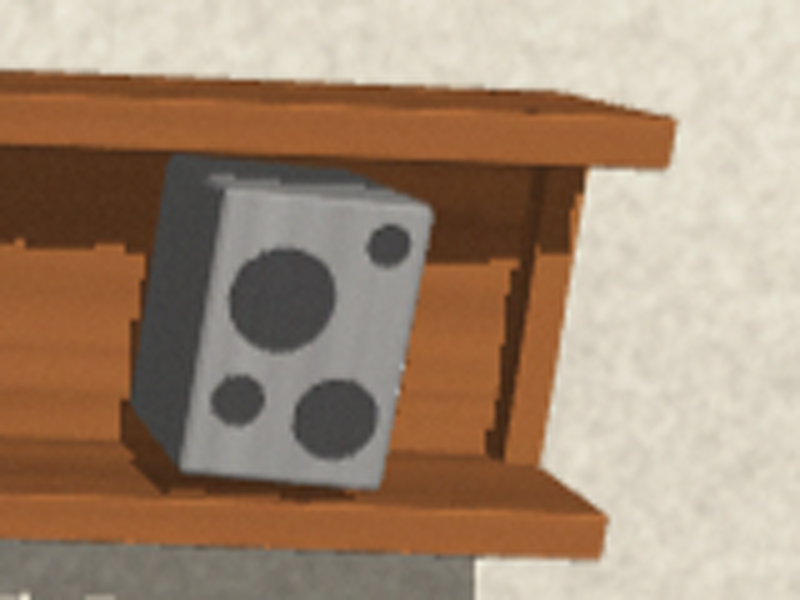

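```bash
python3 - <<'E'
from h import *
import pickle
st=pickle.load(open("w_rack.pkl","rb"));c=cam("wrist",st)
a=lambda u,v:(220+u/5-.4,150+v/5-.4);b=lambda u,v:(370+u/5-.4,150+v/5-.4)
z=.052
L=[(-.13,.044,z),(-.13,.034,z),(-.13,-.034,z),(-.13,-.044,z),(.13,.044,z),(.13,.034,z),(.13,-.034,z),(.13,-.044,z)]
P=[a(37,66),a(37,118),a(50,467),a(50,514),b(678,119),b(669,168),b(608,517),b(602,559)]
pr,r=fit([.54,-.28,-.1],[(c,L,P)]);print(pr,r.round(1).tolist())
F=[(-.063-.04,-.03,.01),(-.063+.04,-.03,.01)]
pf,r=fit(pr,[(c,F,[a(214,399),a(583,411)])]);print("felt-based",pf,r.round(1).tolist())
np.save("pr.npy",pr)
print("felt centre",pl(pr,[-.063,0,.01]), pl(pf,[-.063,0,.01]))
cu=[ray(c,b(*q),.06) for q in((222,185),(432,210),(383,490),(182,472))]
print("cube",np.round(cu,4).tolist(),np.mean(cu,0), "exp",pl(pr,[.063,0,.06]))
np.save("felt.npy",pl(pr,[-.063,0,.01])[0])
rows((.47,.16,.26),-.32,9)
E
```

```text
[ 0.54369526 -0.28379279 -0.10794696] [[-1.0, -0.4], [-0.7, 0.1], [-1.1, 0.1], [-0.8, 0.4], [1.0, -0.4], [0.9, 0.6], [1.1, -0.4], [0.7, 0.8]]
felt-based [ 0.5437088  -0.28366502 -0.10398113] [[0.2, -0.0], [-0.2, -0.0]]
felt centre [[ 0.48106196 -0.27700534  0.01      ]] [[ 0.48104907 -0.27712601  0.01      ]]
cube [[0.5903, -0.2594, 0.06], [0.6288, -0.2667, 0.06], [0.6211, -0.3204, 0.06], [0.5826, -0.3141, 0.06]] [ 0.60570191 -0.29015161  0.06      ] exp [[ 0.60632856 -0.29058025  0.06      ]]
clock 1.25 pos [ 0.5009 -0.2808  0.2577] xaxis yaw -0.076 tilt 0.003 j [ 0.64  0.37 -0.31  1.66  0.12  1.14  0.23] w 0.997 F [-0.6 -0.6 -0.2]
shift tool cm [-6.43 -0.21 43.72] norm 44.19 rows 7.4 turn [ 0.     0.244 -0.003]
x -0.71 y -0.02 z 4.86 | r [ 0.     0.027 -0.   ]
x -0.85 y -0.02 z 4.84 | r [ 0.     0.027 -0.   ]
x -0.98 y -0.02 z 4.81 | r [ 0.     0.027 -0.   ]
x -1.11 y -0.02 z 4.78 | r [ 0.     0.027 -0.   ]
x -1.24 y -0.02 z 4.75 | r [ 0.     0.027 -0.   ]
x -1.36 y -0.02 z 4.72 | r [ 0.     0.027 -0.   ]
x -1.49 y -0.02 z 4.68 | r [ 0.     0.027 -0.   ]
x -1.62 y -0.02 z 4.64 | r [ 0.     0.027 -0.   ]
x -1.74 y -0.02 z 4.59 | r [ 0.     0.027 -0.   ]
```

The felt centre is (0.481, -0.277) and the rack yaw is -0.106. Rail and felt fits agree, and the cube measures 39x55 mm where expected. Next I'll look at the scale.

Request:
move_arm([
  {"x":-0.7,"y":0,"z":4.9,"rx":0,"ry":0.027,"rz":0},
  {"x":-0.85,"y":0,"z":4.8,"rx":0,"ry":0.027,"rz":0},
  {"x":-1.0,"y":0,"z":4.8,"rx":0,"ry":0.027,"rz":0},
  {"x":-1.1,"y":0,"z":4.8,"rx":0,"ry":0.027,"rz":0},
  {"x":-1.2,"y":0,"z":4.75,"rx":0,"ry":0.027,"rz":0},
  {"x":-1.4,"y":0,"z":4.7,"rx":0,"ry":0.027,"rz":0},
  {"x":-1.5,"y":0,"z":4.7,"rx":0,"ry":0.027,"rz":0},
  {"x":-1.6,"y":0,"z":4.6,"rx":0,"ry":0.027,"rz":0},
  {"x":-1.7,"y":0,"z":4.5,"rx":0,"ry":0.027,"rz":0},
  {"x":0,"y":0,"z":0,"rx":0,"ry":0,"rz":0},
])

```text
clock: 2.5
position: [0.4753, 0.1555, 0.2551]
ee_rot: [-1.559, 0.289, -0.284]
force: [-0.0, -0.2, -0.6]
width: 0.998
```

```bash
python3 - <<'E'
from h import *
import pickle
st=arm.observe();plan((.47,.16,.26),-.32,st)
im=arm.get_image("wrist");cv2.imwrite("pics/w_sc1.png",im);pickle.dump(st,open("w_sc.pkl","wb"))
E
```

```text
clock 2.50 pos [0.4753 0.1555 0.2551] xaxis yaw -0.365 tilt 0.008 j [-0.03  0.27 -0.49  1.82  0.15  1.09 -0.94] w 0.998 F [-0.  -0.2 -0.6]
shift tool cm [-0.65 -0.49  0.23] norm 0.85 rows 0.1 turn [ 0.007 -0.045 -0.002]
```

View pics/w_sc1.png

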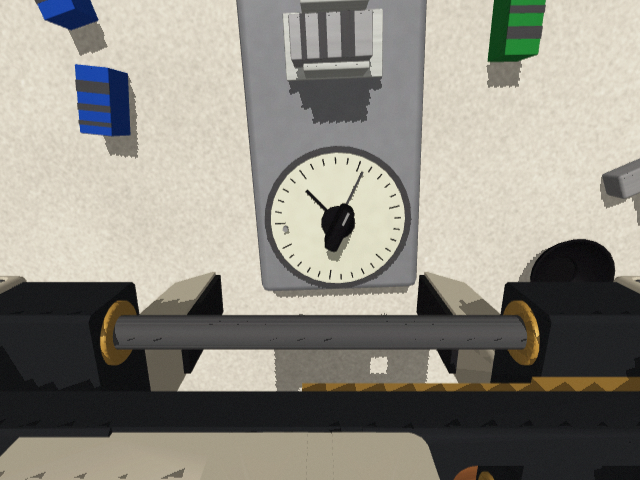

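The wrist view shows the grey grooved block in its cradle at (333,40) and the dial centred at (338,216). The bar and thin pointer aim at (362,172), and the "0" mark is at (285,230).

```bash
python3 - <<'E'
from h import *
im=cv2.imread("pics/w_sc1.png");crop(im,260,0,400,110,5.5,"pics/ws_a.png");crop(im,255,140,425,300,4.5,"pics/ws_b.png")
E
```

```text
(no output)
```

View pics/ws_a.png

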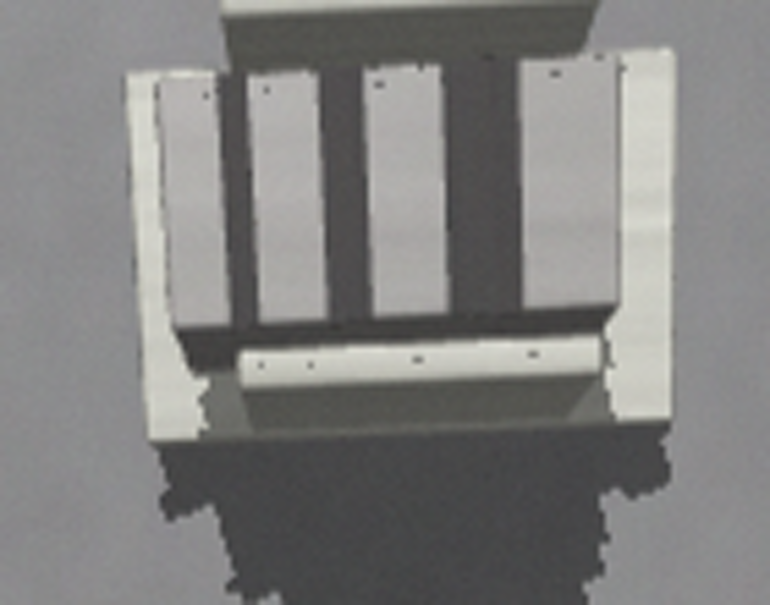

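View pics/ws_b.png

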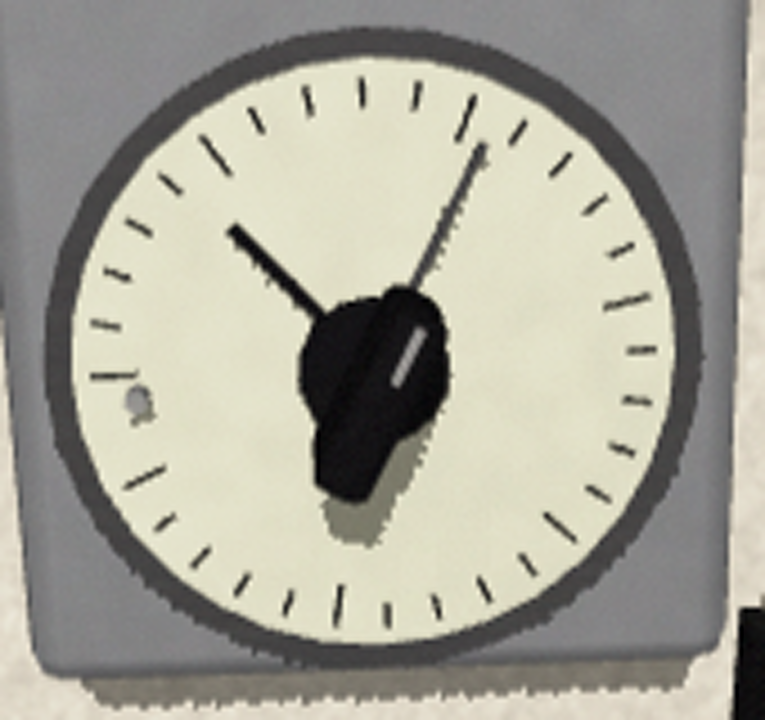

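```bash
python3 - <<'E'
from h import *
import pickle
st=pickle.load(open("w_sc.pkl","rb"));c=cam("wrist",st)
a=lambda u,v:(260+u/5.5-.4,v/5.5-.4);b=lambda u,v:(255+u/4.5-.4,140+v/4.5-.4)
z=.100
L=[(-.03,.015,z),(.03,.015,z),(.03,-.015,z),(-.03,-.015,z)]
pb,r=fit([.53,.28,-.32],[(c,L,[a(157,76),a(617,58),a(616,305),a(179,326)])]);print("block",pb,r.round(1).tolist())
z=.064
Lp=[(-.04,-.025,z),(.04,-.025,z),(-.04,.025,z),(.04,.025,z)]
pp,r=fit(pb,[(c,Lp,[a(150,440),a(672,420),a(127,73),a(676,47)])]);print("plate",pp,r.round(1).tolist())
# dial circle from ray on z=.054 ring points, fit
pts=[b(45,352),b(700,350),b(375,28),b(375,664),b(150,118),b(600,118),b(150,578),b(610,570)]
W=np.array([ray(c,p,.054)[:2] for p in pts]);A=np.c_[2*W,np.ones(len(W))];s=np.linalg.lstsq(A,(W**2).sum(1),rcond=None)[0]
print("dial c",s[:2],"r",np.sqrt(s[2]+s[:2]@s[:2]),"per-pt r",np.linalg.norm(W-s[:2],axis=1).round(4))
d=s[:2];v=pp[:2]-d;print("dial->cradle",np.linalg.norm(v),"yaw",np.arctan2(v[1],v[0])-np.pi/2)
e1=ray(c,b(482,143),.057);e2=ray(c,b(410,290),.057);print("pointer tip angle",np.arctan2(*(e1-[*d,0])[1::-1]),"line",np.arctan2(*(e1-e2)[1::-1]))
pin=ray(c,b(138,398),.056);print("pin angle",np.arctan2(*(pin-[*d,0])[1::-1]))
# bar silhouettes top z=.09
for q in((343,500),(400,290)):print(ray(c,b(*q),.09))
E
```

```text
block [ 0.53177591  0.28279941 -0.32285619] [[-0.4, -0.3], [1.0, -1.0], [1.2, 0.8], [-1.8, 0.7]]
plate [ 0.534785    0.2821022  -0.32538486] [[-0.8, 0.7], [0.8, 0.3], [-0.6, -0.5], [0.6, -0.3]]
dial c [0.48727194 0.14057078] r 0.06894193531997228 per-pt r [0.0694 0.0687 0.0692 0.0687 0.069  0.0684 0.0683 0.0698]
dial->cradle 0.1492937811566312 yaw -0.32388517814586737
pointer tip angle 0.7848766721242786 line 0.7744556038126658
pin angle 2.9124216109462635
[0.47402931 0.12647448 0.09      ]
[0.49830815 0.16139016 0.09      ]
```

All consistent: scale yaw -0.324, dial centre (0.487, 0.141), cradle/block centre (0.5335, 0.2823), and the dial-to-cradle distance measures 149.3 mm (150 expected). The knob reads about 2.03 rad. Now the approach above the block.

```bash
python3 - <<'E'
from h import *
rows((.5335,.2823,.16),-.324,4)
E
```

```text
clock 2.55 pos [0.4757 0.1529 0.2548] xaxis yaw -0.367 tilt 0.009 j [-0.03  0.27 -0.49  1.82  0.15  1.09 -0.94] w 1.002 F [-0.5 -0.9  0.4]
shift tool cm [ 0.77  9.35 14.24] norm 17.05 rows 2.8 turn [ 0.009 -0.043 -0.002]
x 0.19 y 2.34 z 3.56 | r [ 0.002 -0.011 -0.   ]
x 0.23 y 2.35 z 3.55 | r [ 0.002 -0.011 -0.   ]
x 0.27 y 2.35 z 3.54 | r [ 0.002 -0.011 -0.   ]
x 0.30 y 2.36 z 3.54 | r [ 0.002 -0.011 -0.   ]
```

Request:
move_arm([
  {"x":0.2,"y":2.3,"z":3.5,"rx":0.002,"ry":-0.011,"rz":0},
  {"x":0.25,"y":2.3,"z":3.5,"rx":0.002,"ry":-0.011,"rz":0},
  {"x":0.25,"y":2.3,"z":3.5,"rx":0.002,"ry":-0.011,"rz":0},
  {"x":0.3,"y":2.2,"z":3.4,"rx":0.002,"ry":-0.011,"rz":0},
  {"x":0,"y":0,"z":0,"rx":0,"ry":0,"rz":0},
  {"x":0,"y":0,"z":0,"rx":0,"ry":0,"rz":0},
], jaw=9.18, newtons=25)

```text
clock: 3.3
position: [0.5415, 0.2643, 0.1589]
ee_rot: [-1.565, 0.27, -0.273]
force: [0.5, -0.4, -0.4]
width: 0.995
```

```bash
python3 - <<'E'
from h import *
rows((.5335,.2823,.089),-.324,4)
cv2.imwrite("pics/w_blk1.png",arm.get_image("wrist"))
E
```

```text
clock 3.30 pos [0.5415 0.2643 0.1589] xaxis yaw -0.346 tilt 0.011 j [-0.23  0.53 -0.46  1.7   0.28  0.98 -1.14] w 0.995 F [ 0.5 -0.4 -0.4]
shift tool cm [-1.39  6.97  1.5 ] norm 7.27 rows 1.2 turn [ 0.01  -0.022  0.004]
x -0.35 y 1.74 z 0.37 | r [ 0.003 -0.005  0.001]
x -0.34 y 1.74 z 0.37 | r [ 0.003 -0.005  0.001]
x -0.34 y 1.75 z 0.37 | r [ 0.003 -0.005  0.001]
x -0.34 y 1.75 z 0.37 | r [ 0.003 -0.005  0.001]
```

View pics/w_blk1.png

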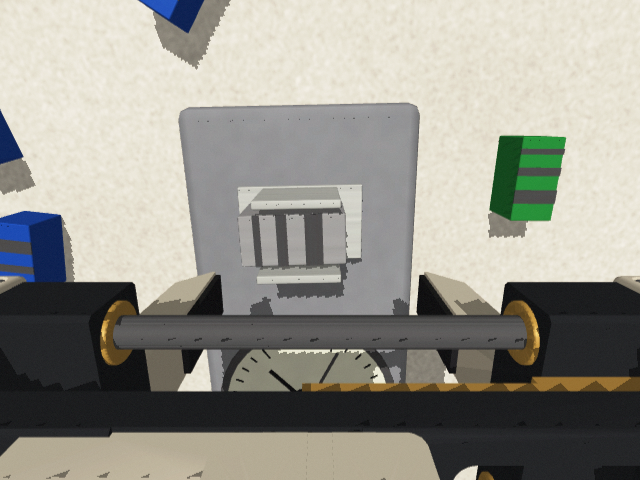

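The block is ahead and to the left of the jaws at (293,240), and may sit slightly off-centre in the cradle. I'll re-measure from here.

```bash
python3 - <<'E'
from h import *
im=cv2.imread("pics/w_blk1.png");crop(im,225,170,375,300,5.3,"pics/wb_a.png")
E
```

```text
(no output)
```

View pics/wb_a.png

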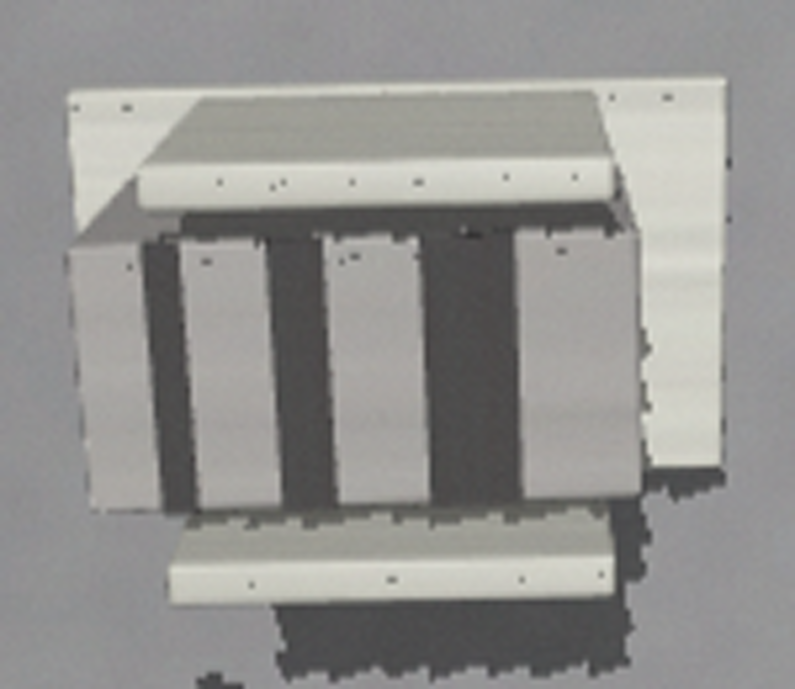

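```bash
python3 - <<'E'
from h import *
st=arm.observe();c=cam("wrist",st)
a=lambda u,v:(225+u/5.3-.4,170+v/5.3-.4)
for z in(.096,.1,.104):
    L=[(-.03,.015,z),(.03,.015,z),(.03,-.015,z),(-.03,-.015,z)]
    pb,r=fit([.53,.28,-.32],[(c,L,[a(70,247),a(638,232),a(641,496),a(92,513)])]);print("block",z,pb,r.round(1).tolist(),abs(r).sum())
z=.064
pp,r=fit(pb,[(c,[(-.04,.025,z),(.04,.025,z),(.04,-.025,z)],[a(67,91),a(727,78),a(722,466)])]);print("plate",pp,r.round(1).tolist())
z=.106
pw,r=fit(pb,[(c,[(-.024,.019,z),(.024,.019,z),(.024,-.024,z),(-.024,-.024,z)],[a(138,208),a(614,199),a(614,594),a(170,604)])]);print("walls",pw,r.round(1).tolist())
E
```

```text
block 0.096 [ 0.53133939  0.28198858 -0.31773152] [[-0.1, -0.0], [-0.1, -0.2], [-0.2, 0.3], [0.4, -0.1]] 1.3993663291270764
block 0.1 [ 0.53201718  0.28301599 -0.31744375] [[-1.2, -0.4], [1.0, -0.6], [0.8, 0.8], [-0.6, 0.5]] 5.919778580257457
block 0.104 [ 0.53269428  0.28404165 -0.31714317] [[-2.4, -0.8], [2.1, -1.2], [1.9, 1.4], [-1.6, 1.1]] 12.479043904931046
plate [ 0.53483866  0.28238528 -0.32572723] [[-1.0, -0.2], [0.5, -0.3], [0.5, 0.7]]
walls [ 0.53492876  0.28291125 -0.3245378 ] [[-0.5, -0.0], [0.5, -0.3], [0.8, 0.3], [-0.8, 0.1]]
```

The block is at (0.5315, 0.282), yaw -0.318, with its top near 0.096-0.100. I'll descend to TCP z 0.087, which keeps the tips above the plate.

```bash
python3 - <<'E'
from h import *
rows((.5315,.2822,.15),-.32,2)
E
```

```text
clock 3.35 pos [0.5414 0.2642 0.159 ] xaxis yaw -0.346 tilt 0.011 j [-0.23  0.53 -0.46  1.7   0.28  0.98 -1.14] w 0.999 F [ 0.1 -1.2 -0.7]
shift tool cm [-1.55  0.88  1.36] norm 2.24 rows 0.4 turn [ 0.01  -0.026  0.004]
x -0.77 y 0.44 z 0.68 | r [ 0.005 -0.013  0.002]
x -0.76 y 0.45 z 0.69 | r [ 0.005 -0.013  0.002]
```

Request:
move_arm([
  {"x":-0.8,"y":0.4,"z":0.7,"rx":0.005,"ry":-0.013,"rz":0.002},
  {"x":-0.75,"y":0.4,"z":0.65,"rx":0.005,"ry":-0.013,"rz":0.002},
  {"x":0,"y":0,"z":0,"rx":0,"ry":0,"rz":0},
  {"x":0,"y":0,"z":0,"rx":0,"ry":0,"rz":0},
])

```text
clock: 3.85
position: [0.531, 0.2811, 0.1522]
ee_rot: [-1.555, 0.25, -0.253]
force: [-0.2, 0.2, 0.4]
width: 0.999
```

```bash
python3 - <<'E'
from h import *
rows((.5315,.2822,.087),-.32,4)
E
```

```text
clock 3.85 pos [0.531  0.2811 0.1522] xaxis yaw -0.321 tilt 0.002 j [-0.25  0.53 -0.47  1.72  0.28  0.96 -1.15] w 0.999 F [-0.2  0.2  0.4]
shift tool cm [0.   6.52 0.11] norm 6.53 rows 1.1 turn [-0.001 -0.001  0.002]
x 0.00 y 1.63 z 0.03 | r [-0. -0.  0.]
x 0.00 y 1.63 z 0.03 | r [-0. -0.  0.]
x 0.00 y 1.63 z 0.03 | r [-0. -0.  0.]
x 0.00 y 1.63 z 0.03 | r [-0. -0.  0.]
```

Request:
move_arm([
  {"x":0,"y":2.0,"z":0.05,"rx":0,"ry":0,"rz":0},
  {"x":0,"y":2.0,"z":0.05,"rx":0,"ry":0,"rz":0},
  {"x":0,"y":1.3,"z":0,"rx":0,"ry":0,"rz":0},
  {"x":0,"y":0.8,"z":0,"rx":0,"ry":0,"rz":0},
  {"x":0,"y":0,"z":0,"rx":0,"ry":0,"rz":0},
  {"x":0,"y":0,"z":0,"rx":0,"ry":0,"rz":0},
])

```text
clock: 4.6
position: [0.533, 0.2824, 0.0912]
ee_rot: [-1.554, 0.248, -0.256]
force: [0.4, 0.5, -0.1]
width: 0.999
```

```bash
python3 - <<'E'
from h import *
rows((.5315,.2822,.087),-.32,1)
E
```

```text
clock 4.60 pos [0.533  0.2824 0.0912] xaxis yaw -0.321 tilt 0.005 j [-0.28  0.6  -0.44  1.77  0.33  0.84 -1.19] w 0.999 F [ 0.4  0.5 -0.1]
shift tool cm [-0.14  0.42 -0.07] norm 0.45 rows 0.1 turn [-0.003 -0.001  0.004]
x -0.14 y 0.42 z -0.07 | r [-0.003 -0.001  0.004]
```

Request:
move_arm([
  {"x":-0.15,"y":0.4,"z":0,"rx":-0.003,"ry":0,"rz":0.004},
  {"x":0,"y":0,"z":0,"rx":0,"ry":0,"rz":0},
])

```text
clock: 4.85
position: [0.5319, 0.2832, 0.0878]
ee_rot: [-1.555, 0.251, -0.253]
force: [-0.2, -0.6, -0.2]
width: 1.001
```

Request:
move_arm([
  {"x":0,"y":0,"z":0,"rx":0,"ry":0,"rz":0},
  {"x":0,"y":0,"z":0,"rx":0,"ry":0,"rz":0},
  {"x":0,"y":0,"z":0,"rx":0,"ry":0,"rz":0},
  {"x":0,"y":0,"z":0,"rx":0,"ry":0,"rz":0},
  {"x":0,"y":0,"z":0,"rx":0,"ry":0,"rz":0},
  {"x":0,"y":0,"z":0,"rx":0,"ry":0,"rz":0},
], jaw=5.0, newtons=30)

```text
clock: 5.6
position: [0.5322, 0.2833, 0.0882]
ee_rot: [-1.555, 0.251, -0.254]
force: [1.0, 0.4, 0.6]
width: 0.652
```

```bash
python3 - <<'E'
from h import *
rows((.5315,.2822,.087),-.32,1)
cv2.imwrite("pics/w_g1.png",arm.get_image("wrist"))
E
```

```text
clock 5.60 pos [0.5322 0.2833 0.0882] xaxis yaw -0.321 tilt 0.002 j [-0.28  0.61 -0.44  1.77  0.33  0.84 -1.19] w 0.652 F [1.  0.4 0.6]
shift tool cm [-0.03  0.12 -0.13] norm 0.18 rows 0.0 turn [-0.001 -0.001  0.001]
x -0.03 y 0.12 z -0.13 | r [-0.001 -0.001  0.001]
```

View pics/w_g1.png

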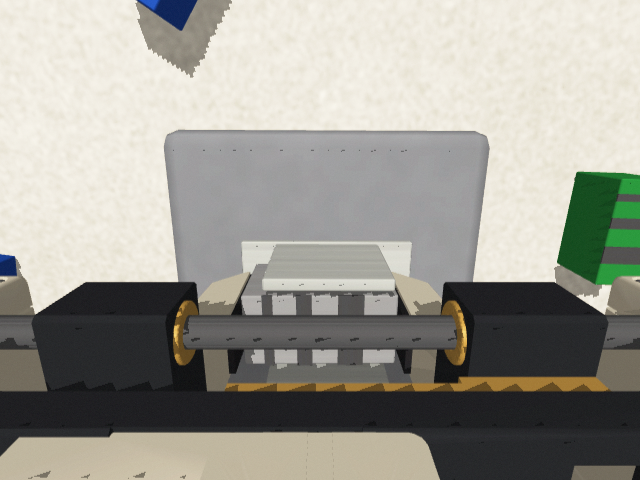

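The block is gripped: the opening reads 59.9 mm. I'll lift it straight up.

Request:
move_arm([
  {"x":0,"y":-0.6,"z":0,"rx":0,"ry":0,"rz":0},
  {"x":0,"y":-1.2,"z":0,"rx":0,"ry":0,"rz":0},
  {"x":0,"y":-2.0,"z":0,"rx":0,"ry":0,"rz":0},
  {"x":0,"y":-2.5,"z":0,"rx":0,"ry":0,"rz":0},
  {"x":0,"y":-2.5,"z":0,"rx":0,"ry":0,"rz":0},
  {"x":0,"y":-1.5,"z":0,"rx":0,"ry":0,"rz":0},
  {"x":0,"y":0,"z":0,"rx":0,"ry":0,"rz":0},
])

```text
clock: 6.52
position: [0.5305, 0.2822, 0.1959]
ee_rot: [-1.557, 0.253, -0.251]
force: [0.3, 0.6, -3.8]
width: 0.651
```

```bash
python3 - <<'E'
from h import *
rows((.45,-.09,.18),-1.677,11)
cv2.imwrite("pics/w_g2.png",arm.get_image("wrist"))
E
```

```text
clock 6.53 pos [0.5305 0.2822 0.1959] xaxis yaw -0.321 tilt 0.001 j [-0.24  0.49 -0.48  1.66  0.26  1.05 -1.13] w 0.651 F [ 0.3  0.6 -3.8]
shift tool cm [  4.1    1.64 -37.86] norm 38.12 rows 6.4 turn [0.002 1.356 0.   ]
x 0.37 y 0.15 z -3.44 | r [0.    0.123 0.   ]
x 0.79 y 0.15 z -3.37 | r [0.    0.123 0.   ]
x 1.20 y 0.15 z -3.25 | r [0.    0.123 0.   ]
x 1.59 y 0.15 z -3.07 | r [0.    0.123 0.   ]
x 1.96 y 0.15 z -2.86 | r [0.    0.123 0.   ]
x 2.29 y 0.15 z -2.59 | r [0.    0.123 0.   ]
x 2.60 y 0.15 z -2.29 | r [0.    0.123 0.   ]
x 2.86 y 0.15 z -1.95 | r [0.    0.123 0.   ]
x 3.08 y 0.15 z -1.59 | r [0.    0.123 0.   ]
x 3.25 y 0.14 z -1.20 | r [0.    0.123 0.   ]
x 3.37 y 0.14 z -0.79 | r [0.    0.123 0.   ]
```

View pics/w_g2.png

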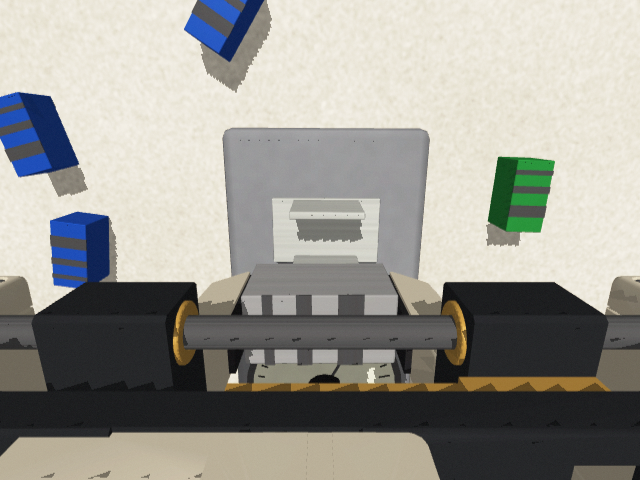

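The block is held and out of the cradle, with about -4 N of load. I'll carry it to the bench spot while turning it.

Request:
move_arm([
  {"x":0.4,"y":0.1,"z":-3.4,"rx":0,"ry":0.123,"rz":0},
  {"x":0.8,"y":0.1,"z":-3.4,"rx":0,"ry":0.123,"rz":0},
  {"x":1.2,"y":0.1,"z":-3.2,"rx":0,"ry":0.123,"rz":0},
  {"x":1.6,"y":0.1,"z":-3.1,"rx":0,"ry":0.123,"rz":0},
  {"x":2.0,"y":0.1,"z":-2.9,"rx":0,"ry":0.123,"rz":0},
  {"x":2.3,"y":0.1,"z":-2.6,"rx":0,"ry":0.123,"rz":0},
  {"x":2.6,"y":0.1,"z":-2.3,"rx":0,"ry":0.123,"rz":0},
  {"x":2.9,"y":0.1,"z":-2.0,"rx":0,"ry":0.123,"rz":0},
  {"x":3.1,"y":0.1,"z":-1.6,"rx":0,"ry":0.123,"rz":0},
  {"x":3.2,"y":0.1,"z":-1.2,"rx":0,"ry":0.123,"rz":0},
  {"x":2.5,"y":0.1,"z":-0.6,"rx":0,"ry":0.11,"rz":0},
  {"x":0,"y":0,"z":0,"rx":0,"ry":0,"rz":0},
])

```text
clock: 8.07
position: [0.4341, -0.0939, 0.1732]
ee_rot: [-1.164, 1.322, -1.301]
force: [-0.6, 0.8, -4.1]
width: 0.654
```

```bash
python3 - <<'E'
from h import *
rows((.45,-.09,.06),-1.677,5)
cv2.imwrite("pics/w_g3.png",arm.get_image("wrist"));cv2.imwrite("pics/t_g3.png",arm.get_image("top"))
E
```

```text
clock 8.07 pos [ 0.4341 -0.0939  0.1732] xaxis yaw -1.705 tilt 0.023 j [ 0.18  0.25 -0.11  2.06  0.04  0.85 -1.66] w 0.654 F [-0.6  0.8 -4.1]
shift tool cm [-0.68 11.28  1.77] norm 11.44 rows 1.9 turn [ 0.022 -0.028  0.007]
x -0.14 y 2.26 z 0.35 | r [ 0.004 -0.006  0.001]
x -0.13 y 2.26 z 0.34 | r [ 0.004 -0.006  0.001]
x -0.13 y 2.26 z 0.34 | r [ 0.004 -0.006  0.001]
x -0.12 y 2.26 z 0.33 | r [ 0.004 -0.006  0.001]
x -0.12 y 2.26 z 0.32 | r [ 0.004 -0.006  0.001]
```

View pics/t_g3.png

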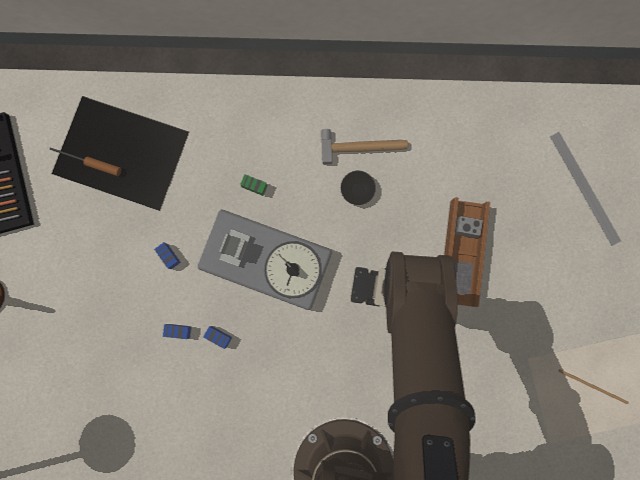

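View pics/w_g3.png

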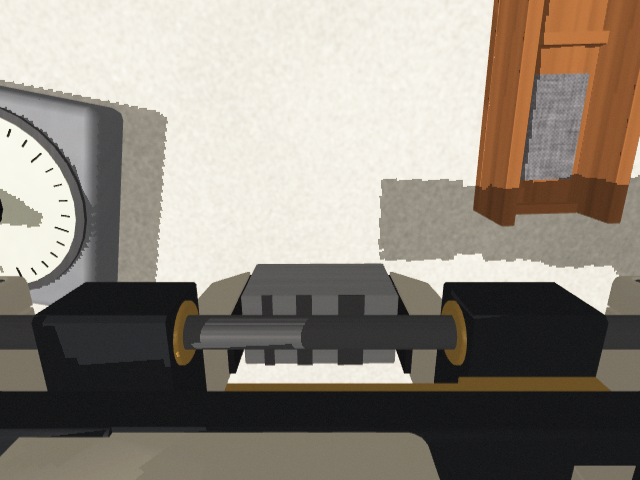

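The spot between scale and rack is clear. I'll lower the block to just above the bench.

Request:
move_arm([
  {"x":-0.1,"y":2.2,"z":0.3,"rx":0.004,"ry":-0.006,"rz":0.001},
  {"x":-0.1,"y":2.2,"z":0.3,"rx":0.004,"ry":-0.006,"rz":0.001},
  {"x":-0.1,"y":2.2,"z":0.3,"rx":0.004,"ry":-0.006,"rz":0.001},
  {"x":-0.1,"y":2.2,"z":0.3,"rx":0.004,"ry":-0.006,"rz":0.001},
  {"x":-0.1,"y":2.2,"z":0.3,"rx":0.004,"ry":-0.006,"rz":0.001},
  {"x":0,"y":0,"z":0,"rx":0,"ry":0,"rz":0},
  {"x":0,"y":0,"z":0,"rx":0,"ry":0,"rz":0},
])

```text
clock: 9.05
position: [0.4523, -0.08, 0.0598]
ee_rot: [-1.168, 1.268, -1.264]
force: [1.0, -0.1, -4.4]
width: 0.651
```

```bash
python3 - <<'E'
from h import *
rows((.45,-.09,.03),-1.677,5)
E
```

```text
clock 9.05 pos [ 0.4523 -0.08    0.0598] xaxis yaw -1.650 tilt 0.004 j [ 0.15  0.44 -0.11  2.16  0.08  0.55 -1.67] w 0.651 F [ 1.  -0.1 -4.4]
shift tool cm [ 1.02  2.98 -0.15] norm 3.15 rows 0.5 turn [-0.     0.027 -0.004]
x 0.20 y 0.60 z -0.03 | r [-0.     0.005 -0.001]
x 0.20 y 0.60 z -0.03 | r [-0.     0.005 -0.001]
x 0.20 y 0.60 z -0.03 | r [-0.     0.005 -0.001]
x 0.20 y 0.60 z -0.03 | r [-0.     0.005 -0.001]
x 0.20 y 0.60 z -0.03 | r [-0.     0.005 -0.001]
```

Now down in small steps, watching the force for touchdown.

Request:
move_arm([
  {"x":0.2,"y":0.8,"z":0,"rx":0,"ry":0.006,"rz":-0.001},
  {"x":0.2,"y":0.8,"z":0,"rx":0,"ry":0.006,"rz":-0.001},
  {"x":0.2,"y":0.6,"z":0,"rx":0,"ry":0.006,"rz":-0.001},
  {"x":0.2,"y":0.5,"z":0,"rx":0,"ry":0.006,"rz":0},
  {"x":0,"y":0.2,"z":0,"rx":0,"ry":0,"rz":0},
  {"x":0,"y":0,"z":0,"rx":0,"ry":0,"rz":0},
])

```text
clock: 9.8
position: [0.4526, -0.0887, 0.0304]
ee_rot: [-1.155, 1.284, -1.287]
force: [0.0, 0.3, -3.7]
width: 0.655
```

Request:
move_arm([
  {"x":0,"y":0.15,"z":0,"rx":0,"ry":0,"rz":0},
  {"x":0,"y":0,"z":0,"rx":0,"ry":0,"rz":0},
])

```text
clock: 10.05
position: [0.4528, -0.0886, 0.029]
ee_rot: [-1.155, 1.283, -1.287]
force: [0.7, -0.3, -4.4]
width: 0.65
```

Request:
move_arm([
  {"x":0,"y":0.12,"z":0,"rx":0,"ry":0,"rz":0},
  {"x":0,"y":0,"z":0,"rx":0,"ry":0,"rz":0},
])

```text
clock: 10.3
position: [0.453, -0.0886, 0.0279]
ee_rot: [-1.155, 1.283, -1.287]
force: [-0.4, -0.7, -3.3]
width: 0.654
```

Request:
move_arm([
  {"x":0,"y":0.12,"z":0,"rx":0,"ry":0,"rz":0},
  {"x":0,"y":0,"z":0,"rx":0,"ry":0,"rz":0},
])

```text
clock: 10.55
position: [0.453, -0.0886, 0.0266]
ee_rot: [-1.155, 1.283, -1.287]
force: [-0.3, 0.6, -3.9]
width: 0.649
```

Request:
move_arm([
  {"x":0,"y":0.12,"z":0,"rx":0,"ry":0,"rz":0},
  {"x":0,"y":0,"z":0,"rx":0,"ry":0,"rz":0},
])

```text
clock: 10.8
position: [0.4531, -0.0885, 0.0254]
ee_rot: [-1.155, 1.283, -1.287]
force: [0.5, -0.0, -4.1]
width: 0.653
```

Request:
move_arm([
  {"x":0,"y":0.1,"z":0,"rx":0,"ry":0,"rz":0},
  {"x":0,"y":0,"z":0,"rx":0,"ry":0,"rz":0},
])

```text
clock: 11.05
position: [0.4531, -0.0885, 0.0243]
ee_rot: [-1.155, 1.283, -1.287]
force: [-0.0, 0.7, -4.0]
width: 0.653
```

Request:
move_arm([
  {"x":0,"y":0.1,"z":0,"rx":0,"ry":0,"rz":0},
  {"x":0,"y":0,"z":0,"rx":0,"ry":0,"rz":0},
])

```text
clock: 11.3
position: [0.4533, -0.0886, 0.024]
ee_rot: [-1.155, 1.282, -1.288]
force: [0.1, 0.8, -4.6]
width: 0.65
```

Request:
move_arm([
  {"x":0,"y":0.15,"z":0,"rx":0,"ry":0,"rz":0},
  {"x":0,"y":0,"z":0,"rx":0,"ry":0,"rz":0},
])

```text
clock: 11.55
position: [0.4536, -0.0886, 0.0241]
ee_rot: [-1.154, 1.281, -1.288]
force: [0.1, -0.1, -4.2]
width: 0.651
```

Request:
move_arm([
  {"x":0,"y":0.15,"z":0,"rx":0,"ry":0,"rz":0},
  {"x":0,"y":0,"z":0,"rx":0,"ry":0,"rz":0},
])

```text
clock: 11.8
position: [0.4538, -0.0886, 0.0239]
ee_rot: [-1.154, 1.28, -1.289]
force: [0.3, -0.0, -4.5]
width: 0.651
```

```bash
python3 - <<'E'
from h import *
rows((.45,-.09,.03),-1.677,1)
cv2.imwrite("pics/s_g4.png",arm.get_image("scene")[150:350,150:450])
cv2.imwrite("pics/w_g4.png",arm.get_image("wrist"))
E
```

```text
clock 11.80 pos [ 0.4538 -0.0886  0.0239] xaxis yaw -1.675 tilt 0.007 j [ 0.15  0.51 -0.09  2.18  0.1   0.45 -1.7 ] w 0.651 F [ 0.3 -0.  -4.5]
shift tool cm [ 0.18 -0.61 -0.36] norm 0.73 rows 0.1 turn [-0.007  0.002  0.   ]
x 0.18 y -0.61 z -0.36 | r [-0.007  0.002  0.   ]
```

View pics/w_g4.png

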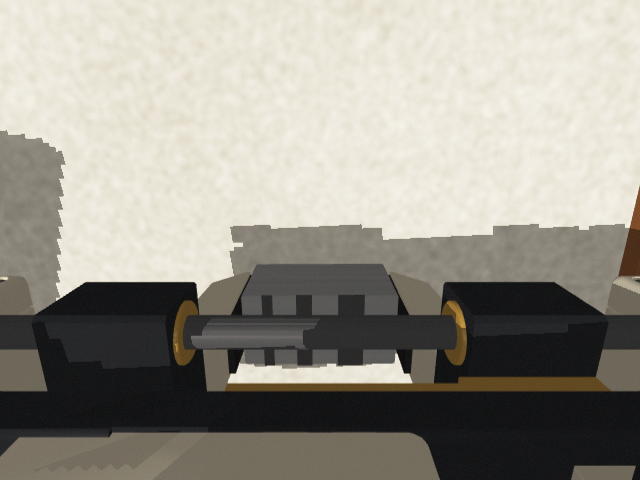

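The height has stopped at 0.024 (0.0242 expected for touchdown), but the force hardly shows it. I'll push once without a settling row to check contact.

Request:
move_arm([
  {"x":0,"y":0.4,"z":0,"rx":-0.004,"ry":0,"rz":0},
])

```text
clock: 12.02
position: [0.455, -0.0887, 0.0214]
ee_rot: [-1.155, 1.281, -1.288]
force: [-8.3, 0.5, 45.4]
width: 0.651
```

```bash
python3 - <<'E'
from h import *
rows((.45,-.09,.03),-1.677,1)
E
```

```text
clock 12.03 pos [ 0.455  -0.0887  0.0214] xaxis yaw -1.675 tilt 0.005 j [ 0.14  0.51 -0.09  2.18  0.1   0.45 -1.7 ] w 0.651 F [-8.3  0.5 45.4]
shift tool cm [ 0.18 -0.86 -0.48] norm 1.00 rows 0.2 turn [-0.005  0.003  0.   ]
x 0.18 y -0.86 z -0.48 | r [-0.005  0.003  0.   ]
```

That is firm contact at 45 N, so the block is on the bench. I'll ease off slightly and open.

Request:
move_arm([
  {"x":0,"y":0,"z":0,"rx":0,"ry":0,"rz":0},
])

```text
clock: 12.15
position: [0.4553, -0.0887, 0.0216]
ee_rot: [-1.155, 1.281, -1.288]
force: [-0.2, -0.5, -4.1]
width: 0.651
```

Request:
move_arm([
  {"x":0,"y":0,"z":0,"rx":0,"ry":0,"rz":0},
  {"x":0,"y":0,"z":0,"rx":0,"ry":0,"rz":0},
  {"x":0,"y":0,"z":0,"rx":0,"ry":0,"rz":0},
  {"x":0,"y":0,"z":0,"rx":0,"ry":0,"rz":0},
  {"x":0,"y":0,"z":0,"rx":0,"ry":0,"rz":0},
], jaw=8.6)

```text
clock: 12.78
position: [0.4558, -0.0887, 0.021]
ee_rot: [-1.154, 1.281, -1.288]
force: [0.1, -0.2, 0.0]
width: 0.934
```

```bash
python3 - <<'E'
from h import *
rows((.455,-.0886,.10),-1.677,4)
cv2.imwrite("pics/w_g5.png",arm.get_image("wrist"))
E
```

```text
clock 12.78 pos [ 0.4558 -0.0887  0.021 ] xaxis yaw -1.674 tilt 0.006 j [ 0.14  0.52 -0.09  2.17  0.1   0.45 -1.7 ] w 0.934 F [ 0.1 -0.2  0. ]
shift tool cm [-0.   -7.9  -0.03] norm 7.90 rows 1.3 turn [-0.006  0.003  0.   ]
x -0.00 y -1.97 z -0.01 | r [-0.001  0.001  0.   ]
x -0.00 y -1.97 z -0.01 | r [-0.001  0.001  0.   ]
x -0.00 y -1.97 z -0.01 | r [-0.001  0.001  0.   ]
x -0.00 y -1.97 z -0.02 | r [-0.001  0.001  0.   ]
```

View pics/w_g5.png

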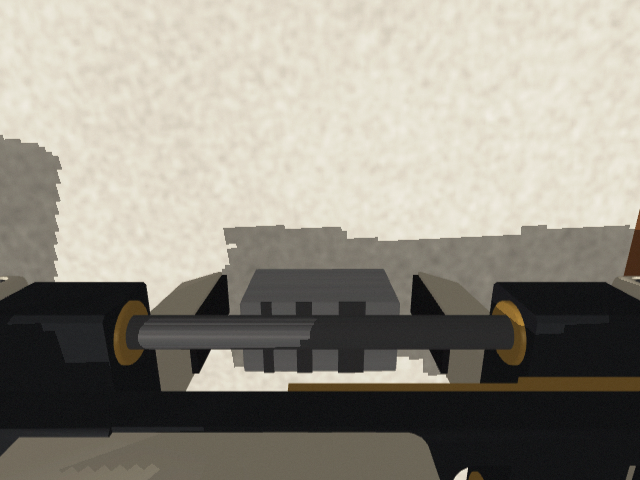

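The block is released and standing on the bench. I'll go up and turn a quarter turn.

Request:
move_arm([
  {"x":0,"y":-2.0,"z":0,"rx":0,"ry":0,"rz":0},
  {"x":0,"y":-2.5,"z":0,"rx":0,"ry":0,"rz":0},
  {"x":0,"y":-2.5,"z":0,"rx":0,"ry":0,"rz":0},
  {"x":0,"y":-2.0,"z":0,"rx":0,"ry":-0.16,"rz":0},
  {"x":0,"y":0,"z":0,"rx":0,"ry":-0.175,"rz":0},
  {"x":0,"y":0,"z":0,"rx":0,"ry":-0.175,"rz":0},
  {"x":0,"y":0,"z":0,"rx":0,"ry":-0.175,"rz":0},
  {"x":0,"y":0,"z":0,"rx":0,"ry":-0.175,"rz":0},
  {"x":0,"y":0,"z":0,"rx":0,"ry":-0.175,"rz":0},
  {"x":0,"y":0,"z":0,"rx":0,"ry":-0.175,"rz":0},
  {"x":0,"y":0,"z":0,"rx":0,"ry":-0.175,"rz":0},
  {"x":0,"y":0,"z":0,"rx":0,"ry":-0.15,"rz":0},
])

```text
clock: 14.32
position: [0.4543, -0.0888, 0.1142]
ee_rot: [-1.571, 0.066, -0.075]
force: [-0.4, -0.1, -0.4]
width: 0.933
```

```bash
python3 - <<'E'
from h import *
rows((.4545,-.0887,.10),-.106,2)
cv2.imwrite("pics/w_r1.png",arm.get_image("wrist"))
E
```

```text
clock 14.32 pos [ 0.4543 -0.0888  0.1142] xaxis yaw -0.090 tilt 0.006 j [ 0.48  0.39 -0.51  2.08  0.29  0.73 -0.3 ] w 0.933 F [-0.4 -0.1 -0.4]
shift tool cm [0.02 1.42 0.01] norm 1.42 rows 0.2 turn [0.001 0.016 0.005]
x 0.01 y 0.71 z 0.01 | r [0.001 0.008 0.003]
x 0.01 y 0.71 z 0.01 | r [0.001 0.008 0.003]
```

View pics/w_r1.png

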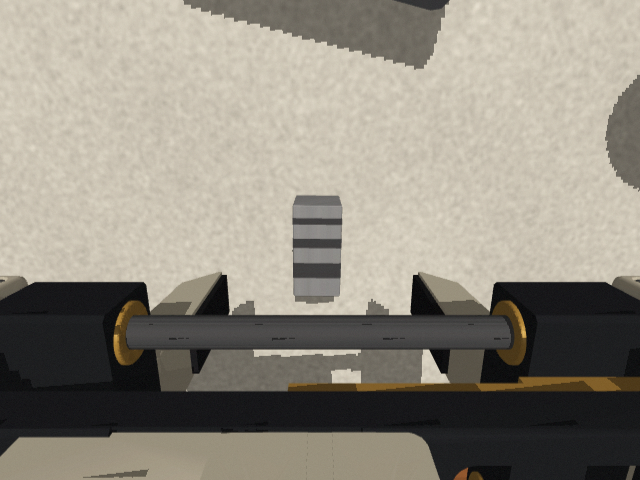

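The block stands between the jaws, with its top at (293-341, 206-297). I'll measure it.

```bash
python3 - <<'E'
from h import *
st=arm.observe();c=cam("wrist",st);z=.036
L=[(-.03,.015,z),(.03,.015,z),(.03,-.015,z),(-.03,-.015,z)]
L=[(-.015,.03,z),(.015,.03,z),(.015,-.03,z),(-.015,-.03,z)]
p,r=fit([.455,-.089,-.1],[(c,L,[(293,206),(341,205.5),(339,296.5),(294.5,297)])]);print(p,r.round(1).tolist())
rows((p[0],p[1],.024),-.106,4)
E
```

```text
[ 0.45300001 -0.087775   -0.08412228] [[-1.2, -0.6], [1.0, -0.0], [1.2, 0.6], [-0.9, 0.2]]
clock 14.38 pos [ 0.4542 -0.0889  0.1141] xaxis yaw -0.083 tilt 0.006 j [ 0.48  0.39 -0.51  2.08  0.29  0.73 -0.3 ] w 0.940 F [-0.1 -1.  -0. ]
shift tool cm [-0.18  9.01  0.12] norm 9.02 rows 1.5 turn [0.002 0.023 0.005]
x -0.04 y 2.25 z 0.03 | r [0.    0.006 0.001]
x -0.04 y 2.25 z 0.03 | r [0.    0.006 0.001]
x -0.04 y 2.25 z 0.03 | r [0.    0.006 0.001]
x -0.04 y 2.25 z 0.03 | r [0.    0.006 0.001]
```

Request:
move_arm([
  {"x":-0.05,"y":2.3,"z":0,"rx":0,"ry":0.006,"rz":0.001},
  {"x":-0.05,"y":2.3,"z":0.05,"rx":0,"ry":0.006,"rz":0.001},
  {"x":0,"y":2.0,"z":0,"rx":0,"ry":0.006,"rz":0.001},
  {"x":0,"y":1.3,"z":0,"rx":0,"ry":0.005,"rz":0.001},
  {"x":0,"y":0.7,"z":0,"rx":0,"ry":0,"rz":0},
  {"x":0,"y":0,"z":0,"rx":0,"ry":0,"rz":0},
  {"x":0,"y":0,"z":0,"rx":0,"ry":0,"rz":0},
])

```text
clock: 15.25
position: [0.4548, -0.0892, 0.0267]
ee_rot: [-1.571, 0.09, -0.096]
force: [1.3, -0.7, 0.8]
width: 0.933
```

```bash
python3 - <<'E'
from h import *
rows((.4535,-.0882,.024),-.106,1)
E
```

```text
clock 15.25 pos [ 0.4548 -0.0892  0.0267] xaxis yaw -0.119 tilt 0.004 j [ 0.39  0.54 -0.4   2.15  0.42  0.52 -0.45] w 0.933 F [ 1.3 -0.7  0.8]
shift tool cm [-0.14  0.27  0.08] norm 0.31 rows 0.1 turn [ 0.002 -0.013  0.004]
x -0.14 y 0.27 z 0.08 | r [ 0.002 -0.013  0.004]
```

Request:
move_arm([
  {"x":-0.15,"y":0.2,"z":0.1,"rx":0.002,"ry":-0.013,"rz":0.004},
  {"x":0,"y":0,"z":0,"rx":0,"ry":0,"rz":0},
])

```text
clock: 15.5
position: [0.4538, -0.0881, 0.0254]
ee_rot: [-1.569, 0.082, -0.084]
force: [-0.1, 0.3, 0.2]
width: 0.942
```

Request:
move_arm([
  {"x":0,"y":0,"z":0,"rx":0,"ry":0,"rz":0},
  {"x":0,"y":0,"z":0,"rx":0,"ry":0,"rz":0},
  {"x":0,"y":0,"z":0,"rx":0,"ry":0,"rz":0},
  {"x":0,"y":0,"z":0,"rx":0,"ry":0,"rz":0},
  {"x":0,"y":0,"z":0,"rx":0,"ry":0,"rz":0},
  {"x":0,"y":0,"z":0,"rx":0,"ry":0,"rz":0},
  {"x":0,"y":0,"z":0,"rx":0,"ry":0,"rz":0},
  {"x":0,"y":0,"z":0,"rx":0,"ry":0,"rz":0},
], jaw=2.0, newtons=30)

```text
clock: 16.5
position: [0.4537, -0.0882, 0.0256]
ee_rot: [-1.569, 0.082, -0.084]
force: [0.5, 0.4, 0.6]
width: 0.323
```

```bash
python3 - <<'E'
from h import *
rows((.4535,-.0882,.024),-.106,1)
E
```

```text
clock 16.50 pos [ 0.4537 -0.0882  0.0256] xaxis yaw -0.106 tilt 0.001 j [ 0.39  0.54 -0.41  2.15  0.42  0.52 -0.44] w 0.323 F [0.5 0.4 0.6]
shift tool cm [-0.02  0.16 -0.01] norm 0.16 rows 0.0 turn [0.    0.    0.001]
x -0.02 y 0.16 z -0.01 | r [0.    0.    0.001]
```

Gripped by the long sides, with the opening at 29.7 mm. I'll lift and carry it to the rack.

Request:
move_arm([
  {"x":0,"y":-0.6,"z":0,"rx":0,"ry":0,"rz":0},
  {"x":0,"y":-1.5,"z":0,"rx":0,"ry":0,"rz":0},
  {"x":0,"y":-2.5,"z":0,"rx":0,"ry":0,"rz":0},
  {"x":0,"y":-2.5,"z":0,"rx":0,"ry":0,"rz":0},
  {"x":0,"y":-2.0,"z":0,"rx":0,"ry":0,"rz":0},
  {"x":0,"y":-1.0,"z":0,"rx":0,"ry":0,"rz":0},
  {"x":0,"y":0,"z":0,"rx":0,"ry":0,"rz":0},
])

```text
clock: 17.38
position: [0.4522, -0.0879, 0.1329]
ee_rot: [-1.569, 0.083, -0.082]
force: [0.1, 0.1, -3.8]
width: 0.324
```

```bash
python3 - <<'E'
from h import *
rows((.481,-.277,.13),-.106,6)
E
```

```text
clock 17.38 pos [ 0.4522 -0.0879  0.1329] xaxis yaw -0.105 tilt 0.000 j [ 0.5   0.37 -0.53  2.06  0.26  0.78 -0.29] w 0.324 F [ 0.1  0.1 -3.8]
shift tool cm [  4.85   0.29 -18.51] norm 19.13 rows 3.2 turn [ 0.     0.001 -0.   ]
x 0.81 y 0.05 z -3.08 | r [ 0.  0. -0.]
x 0.81 y 0.05 z -3.08 | r [ 0.  0. -0.]
x 0.81 y 0.05 z -3.08 | r [ 0.  0. -0.]
x 0.81 y 0.05 z -3.08 | r [ 0.  0. -0.]
x 0.81 y 0.05 z -3.08 | r [ 0.  0. -0.]
x 0.81 y 0.05 z -3.08 | r [ 0.  0. -0.]
```

Request:
move_arm([
  {"x":0.8,"y":0,"z":-3.0,"rx":0,"ry":0,"rz":0},
  {"x":0.8,"y":0,"z":-3.1,"rx":0,"ry":0,"rz":0},
  {"x":0.8,"y":0,"z":-3.1,"rx":0,"ry":0,"rz":0},
  {"x":0.8,"y":0,"z":-3.1,"rx":0,"ry":0,"rz":0},
  {"x":0.8,"y":0,"z":-3.0,"rx":0,"ry":0,"rz":0},
  {"x":0.6,"y":0,"z":-2.2,"rx":0,"ry":0,"rz":0},
  {"x":0,"y":0,"z":0,"rx":0,"ry":0,"rz":0},
  {"x":0,"y":0,"z":0,"rx":0,"ry":0,"rz":0},
])

```text
clock: 18.38
position: [0.4765, -0.2698, 0.1259]
ee_rot: [-1.565, 0.088, -0.072]
force: [0.4, 0.4, -4.4]
width: 0.323
```

```bash
python3 - <<'E'
from h import *
rows((.481,-.277,.09),-.106,2)
import pickle;pickle.dump(arm.observe(),open("w_p1.pkl","wb"))
cv2.imwrite("pics/w_p1.png",arm.get_image("wrist"))
E
```

```text
clock 18.38 pos [ 0.4765 -0.2698  0.1259] xaxis yaw -0.102 tilt 0.012 j [ 0.76  0.5  -0.47  1.86  0.28  0.86  0.05] w 0.323 F [ 0.4  0.4 -4.4]
shift tool cm [ 0.56  3.58 -0.68] norm 3.69 rows 0.6 turn [-0.004  0.004 -0.011]
x 0.28 y 1.79 z -0.34 | r [-0.002  0.002 -0.005]
x 0.27 y 1.79 z -0.34 | r [-0.002  0.002 -0.005]
```

View pics/w_p1.png

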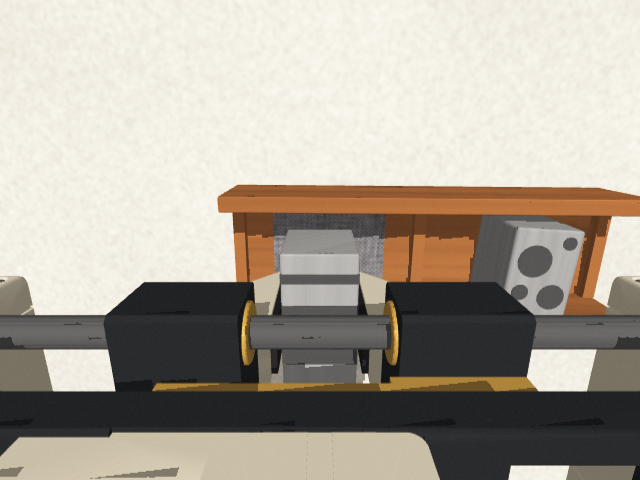

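The block hangs over the felt stall. The rails leave only ±4 mm, so I'll measure the block's end and the far rail in the same picture.

```bash
python3 - <<'E'
from h import *
im=cv2.imread("pics/w_p1.png");crop(im,210,175,370,295,5,"pics/wp_a.png")
E
```

```text
(no output)
```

View pics/wp_a.png

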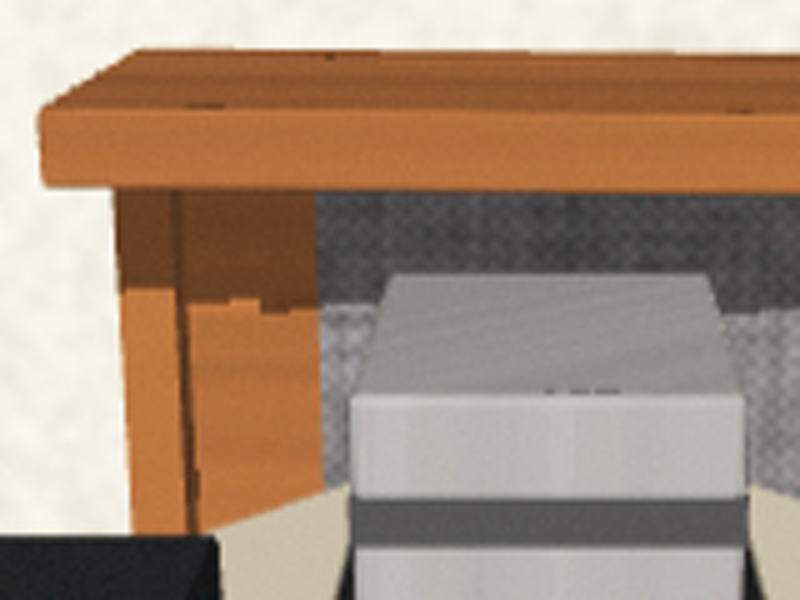

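```bash
python3 - <<'E'
from h import *
import pickle
st=pickle.load(open("w_p1.pkl","rb"));c=cam("wrist",st);T=wp(st)
a=lambda u,v:(210+u/5-.4,175+v/5-.4)
pr=np.load("pr.npy");pr[2]=-.106
zt=T[2,3]+.0104
def inrack(w):
    d=w[:2]-pr[:2];cc,s=np.cos(pr[2]),np.sin(pr[2]);return np.array([cc*d[0]+s*d[1],-s*d[0]+cc*d[1]]).round(4)
print("tcp in rack",inrack(T[:3,3]))
for q in((352,396),(744,394)): w=ray(c,a(*q),zt);print("block top end",w.round(4),inrack(w),"tool",(T[:3,:3].T@(w-T[:3,3])).round(4))
for q in((393,274),(710,274)): w=ray(c,a(*q),zt-.036);print("block bot end",w.round(4),inrack(w),"tool",(T[:3,:3].T@(w-T[:3,3])).round(4))
for q in((42,187),(400,190),(700,192)): w=ray(c,a(*q),.052);print("rail inner (.034)",w.round(4),inrack(w))
for q in((42,109),(700,113)): w=ray(c,a(*q),.052);print("rail outer (.044)",w.round(4),inrack(w))
w=ray(c,a(318,400),.01);print("felt left edge (-.103)",inrack(w))
w=ray(c,a(40,109),.052);print("rack end (-.13)",inrack(w))
E
```

```text
tcp in rack [-0.0683  0.0068]
block top end [ 0.4651 -0.2378  0.1363] [-0.083   0.0374] tool [-0.0147 -0.0101  0.0308]
block top end [ 0.4938 -0.2405  0.1363] [-0.0542  0.0378] tool [ 0.0141 -0.0104  0.031 ]
block bot end [ 0.4648 -0.238   0.1003] [-0.0833  0.0372] tool [-0.0146  0.0259  0.0304]
block bot end [ 0.4939 -0.2409  0.1003] [-0.0541  0.0374] tool [0.0147 0.0256 0.0305]
rail inner (.034) [ 0.4187 -0.2356  0.052 ] [-0.1294  0.0347]
rail inner (.034) [ 0.4608 -0.2402  0.052 ] [-0.087   0.0346]
rail inner (.034) [ 0.4961 -0.2439  0.052 ] [-0.0516  0.0346]
rail outer (.044) [ 0.4203 -0.2264  0.052 ] [-0.1288  0.044 ]
rail outer (.044) [ 0.4968 -0.2345  0.052 ] [-0.0518  0.044 ]
felt left edge (-.103) [-0.1034 -0.0059]
rack end (-.13) [-0.129  0.044]
```

The block is centred on the TCP to within 0.6 mm, and the rail agrees with the fit to within 0.6 mm. The target (0.481, -0.277) holds. I'll correct the position above the rails first.

Request:
move_arm([
  {"x":0.3,"y":1.0,"z":-0.35,"rx":-0.002,"ry":0.002,"rz":-0.005},
  {"x":0.25,"y":1.0,"z":-0.35,"rx":-0.002,"ry":0.002,"rz":-0.006},
  {"x":0,"y":0.6,"z":0,"rx":0,"ry":0,"rz":0},
  {"x":0,"y":0,"z":0,"rx":0,"ry":0,"rz":0},
  {"x":0,"y":0,"z":0,"rx":0,"ry":0,"rz":0},
])

```text
clock: 19.05
position: [0.4812, -0.2757, 0.0974]
ee_rot: [-1.569, 0.081, -0.081]
force: [-1.0, -0.2, -4.4]
width: 0.327
```

```bash
python3 - <<'E'
from h import *
rows((.481,-.277,.09),-.106,1)
E
```

```text
clock 19.05 pos [ 0.4812 -0.2757  0.0974] xaxis yaw -0.103 tilt 0.000 j [ 0.75  0.54 -0.45  1.88  0.31  0.8   0.03] w 0.327 F [-1.  -0.2 -4.4]
shift tool cm [-0.    0.74 -0.14] norm 0.75 rows 0.1 turn [-0.     0.003 -0.   ]
x -0.00 y 0.74 z -0.14 | r [-0.     0.003 -0.   ]
```

Request:
move_arm([
  {"x":0,"y":0.6,"z":-0.1,"rx":0,"ry":0.002,"rz":0},
  {"x":0,"y":0.6,"z":-0.05,"rx":0,"ry":0,"rz":0},
  {"x":0,"y":0,"z":0,"rx":0,"ry":0,"rz":0},
])

```text
clock: 19.42
position: [0.4812, -0.2774, 0.0849]
ee_rot: [-1.569, 0.083, -0.083]
force: [0.4, 0.2, -3.7]
width: 0.325
```

```bash
python3 - <<'E'
from h import *
rows((.481,-.277,.045),-.106,4)
E
```

```text
clock 19.43 pos [ 0.4812 -0.2774  0.0849] xaxis yaw -0.105 tilt 0.000 j [ 0.74  0.55 -0.44  1.89  0.32  0.77  0.02] w 0.325 F [ 0.4  0.2 -3.7]
shift tool cm [-0.02  3.99  0.04] norm 3.99 rows 0.7 turn [0.    0.001 0.   ]
x -0.01 y 1.00 z 0.01 | r [0. 0. 0.]
x -0.01 y 1.00 z 0.01 | r [0. 0. 0.]
x -0.01 y 1.00 z 0.01 | r [0. 0. 0.]
x -0.01 y 1.00 z 0.01 | r [0. 0. 0.]
```

Request:
move_arm([
  {"x":0,"y":0.8,"z":0,"rx":0,"ry":0,"rz":0},
  {"x":0,"y":0.7,"z":0,"rx":0,"ry":0,"rz":0},
  {"x":0,"y":0.6,"z":0,"rx":0,"ry":0,"rz":0},
  {"x":0,"y":0.5,"z":0,"rx":0,"ry":0,"rz":0},
  {"x":0,"y":0,"z":0,"rx":0,"ry":0,"rz":0},
])

```text
clock: 20.05
position: [0.4811, -0.2773, 0.0568]
ee_rot: [-1.569, 0.083, -0.083]
force: [-0.4, -0.6, -3.6]
width: 0.322
```

```bash
python3 - <<'E'
from h import *
rows((.481,-.277,.038),-.106,4)
E
```

```text
clock 20.05 pos [ 0.4811 -0.2773  0.0568] xaxis yaw -0.105 tilt 0.000 j [ 0.73  0.59 -0.42  1.91  0.35  0.71 -0.  ] w 0.322 F [-0.4 -0.6 -3.6]
shift tool cm [-0.02  1.88  0.03] norm 1.88 rows 0.3 turn [-0.     0.001 -0.   ]
x -0.00 y 0.47 z 0.01 | r [-0.  0. -0.]
x -0.00 y 0.47 z 0.01 | r [-0.  0. -0.]
x -0.00 y 0.47 z 0.01 | r [-0.  0. -0.]
x -0.00 y 0.47 z 0.01 | r [-0.  0. -0.]
```

The block is already between the rails (underside about 0.031) with no contact force. Continuing gently.

Request:
move_arm([
  {"x":0,"y":0.5,"z":0,"rx":0,"ry":0,"rz":0},
  {"x":0,"y":0.5,"z":0,"rx":0,"ry":0,"rz":0},
  {"x":0,"y":0.4,"z":0,"rx":0,"ry":0,"rz":0},
  {"x":0,"y":0.2,"z":0,"rx":0,"ry":0,"rz":0},
  {"x":0,"y":0,"z":0,"rx":0,"ry":0,"rz":0},
])

```text
clock: 20.68
position: [0.4814, -0.2774, 0.04]
ee_rot: [-1.569, 0.082, -0.083]
force: [-0.7, -0.6, -4.4]
width: 0.319
```

Request:
move_arm([
  {"x":0,"y":0.12,"z":0,"rx":0,"ry":0,"rz":0},
])

```text
clock: 20.8
position: [0.4816, -0.2775, 0.0389]
ee_rot: [-1.569, 0.082, -0.083]
force: [0.1, 0.4, -4.1]
width: 0.326
```

Request:
move_arm([
  {"x":0,"y":0.12,"z":0,"rx":0,"ry":0,"rz":0},
])

```text
clock: 20.92
position: [0.4816, -0.2775, 0.0377]
ee_rot: [-1.569, 0.082, -0.084]
force: [-0.2, -0.2, -4.1]
width: 0.32
```

Request:
move_arm([
  {"x":0,"y":0.12,"z":0,"rx":0,"ry":0,"rz":0},
])

```text
clock: 21.05
position: [0.4817, -0.2776, 0.0365]
ee_rot: [-1.57, 0.082, -0.084]
force: [0.2, 0.7, -4.3]
width: 0.325
```

Request:
move_arm([
  {"x":0,"y":0.1,"z":0,"rx":0,"ry":0,"rz":0},
])

```text
clock: 21.18
position: [0.4817, -0.2776, 0.0356]
ee_rot: [-1.57, 0.082, -0.084]
force: [-4.3, 2.5, 11.8]
width: 0.323
```

Request:
move_arm([
  {"x":0,"y":0.1,"z":0,"rx":0,"ry":0,"rz":0},
])

```text
clock: 21.3
position: [0.4817, -0.2776, 0.0356]
ee_rot: [-1.57, 0.082, -0.084]
force: [-7.0, 3.1, 19.3]
width: 0.326
```

Request:
move_arm([
  {"x":0,"y":0.1,"z":0,"rx":0,"ry":0,"rz":0},
])

```text
clock: 21.42
position: [0.4817, -0.2776, 0.0356]
ee_rot: [-1.571, 0.082, -0.084]
force: [-3.6, 2.1, 10.3]
width: 0.329
```

Touchdown came at TCP z 0.0356, exactly as predicted, with at most about 19 N. I'll open gently.

Request:
move_arm([
  {"x":0,"y":0,"z":0,"rx":0,"ry":0,"rz":0},
  {"x":0,"y":0,"z":0,"rx":0,"ry":0,"rz":0},
  {"x":0,"y":0,"z":0,"rx":0,"ry":0,"rz":0},
  {"x":0,"y":0,"z":0,"rx":0,"ry":0,"rz":0},
  {"x":0,"y":0,"z":0,"rx":0,"ry":0,"rz":0},
], jaw=5.2)

```text
clock: 22.05
position: [0.483, -0.278, 0.0366]
ee_rot: [-1.572, 0.08, -0.086]
force: [-0.2, 0.3, -0.1]
width: 0.567
```

```bash
python3 - <<'E'
from h import *
rows((.481,-.277,.16),-.106,4)
cv2.imwrite("pics/w_p2.png",arm.get_image("wrist"))
E
```

```text
clock 22.05 pos [ 0.483  -0.278   0.0366] xaxis yaw -0.105 tilt 0.005 j [ 0.71  0.62 -0.4   1.92  0.37  0.67 -0.02] w 0.567 F [-0.2  0.3 -0.1]
shift tool cm [ -0.16 -12.35   0.05] norm 12.35 rows 2.1 turn [0.002 0.001 0.004]
x -0.04 y -3.09 z 0.01 | r [0.001 0.    0.001]
x -0.04 y -3.09 z 0.01 | r [0.001 0.    0.001]
x -0.05 y -3.09 z 0.02 | r [0.001 0.    0.001]
x -0.05 y -3.09 z 0.02 | r [0.001 0.    0.001]
```

View pics/w_p2.png

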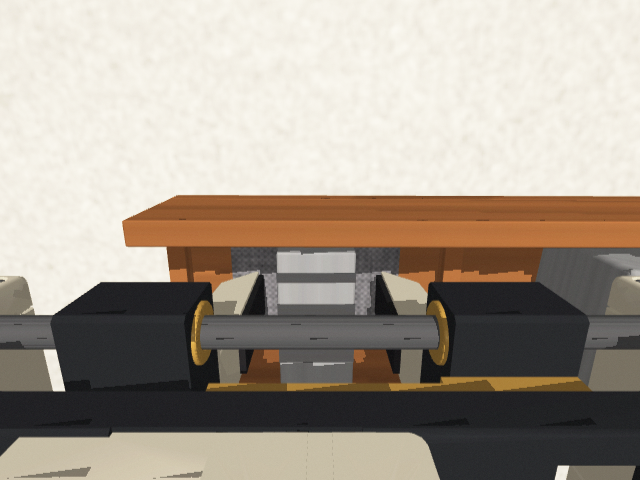

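The block stands between the rails and both fingers are clear of it. I'll go up and check from above.

Request:
move_arm([
  {"x":-0.1,"y":-1.0,"z":0,"rx":0,"ry":0,"rz":0},
  {"x":0,"y":-2.5,"z":0,"rx":0,"ry":0,"rz":0},
  {"x":0,"y":-3.5,"z":0,"rx":0,"ry":0,"rz":0},
  {"x":0,"y":-4.0,"z":0,"rx":0,"ry":0,"rz":0},
  {"x":0,"y":-4.0,"z":0,"rx":0,"ry":0,"rz":0},
  {"x":0,"y":-2.0,"z":0,"rx":0,"ry":0,"rz":0},
  {"x":0,"y":0,"z":0,"rx":0,"ry":0,"rz":0},
])

```text
clock: 22.98
position: [0.4809, -0.2767, 0.2155]
ee_rot: [-1.572, 0.078, -0.086]
force: [-0.3, 0.2, -0.5]
width: 0.564
```

```bash
python3 - <<'E'
from h import *
st=arm.observe();print(st["position"],st["joints"].round(2));im=arm.get_image("wrist")
import pickle;pickle.dump(st,open("w_p3.pkl","wb"))
crop(im,200,150,520,310,2.5,"pics/w_p3.png")
E
```

```text
[ 0.48087052 -0.27670191  0.21546366] [ 0.8   0.4  -0.5   1.76  0.22  1.04  0.11]
```

View pics/w_p3.png

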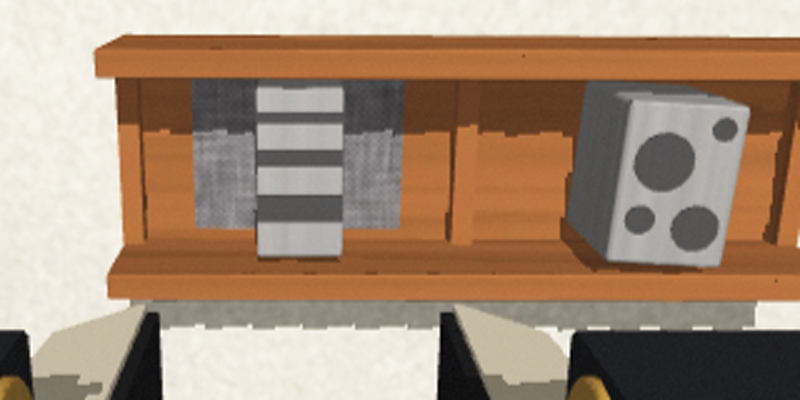

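The block stands upright and square on the felt, with the cube untouched. Now to the knob.

```bash
python3 - <<'E'
from h import *
rows((.487,.135,.19),-.786,10)
E
```

```text
clock 23.02 pos [ 0.4804 -0.2766  0.2145] xaxis yaw -0.104 tilt 0.004 j [ 0.8   0.4  -0.5   1.76  0.22  1.03  0.11] w 0.565 F [ 0.1 -0.1 -0.2]
shift tool cm [-3.64  2.35 41.01] norm 41.24 rows 6.9 turn [0.001 0.682 0.004]
x -0.36 y 0.24 z 4.10 | r [0.    0.068 0.   ]
x -0.64 y 0.24 z 4.07 | r [0.    0.068 0.   ]
x -0.92 y 0.24 z 4.01 | r [0.    0.068 0.   ]
x -1.19 y 0.24 z 3.94 | r [0.    0.068 0.   ]
x -1.45 y 0.24 z 3.85 | r [0.    0.068 0.   ]
x -1.71 y 0.24 z 3.74 | r [0.    0.068 0.   ]
x -1.96 y 0.24 z 3.62 | r [0.    0.068 0.   ]
x -2.21 y 0.24 z 3.48 | r [0.    0.068 0.   ]
x -2.44 y 0.24 z 3.32 | r [0.    0.068 0.   ]
x -2.66 y 0.24 z 3.14 | r [0.    0.068 0.   ]
```

Request:
move_arm([
  {"x":-0.4,"y":0.1,"z":4.1,"rx":0,"ry":0.068,"rz":0},
  {"x":-0.6,"y":0.2,"z":4.1,"rx":0,"ry":0.068,"rz":0},
  {"x":-0.9,"y":0.2,"z":4.0,"rx":0,"ry":0.068,"rz":0},
  {"x":-1.2,"y":0.2,"z":3.9,"rx":0,"ry":0.068,"rz":0},
  {"x":-1.4,"y":0.2,"z":3.8,"rx":0,"ry":0.068,"rz":0},
  {"x":-1.7,"y":0.2,"z":3.7,"rx":0,"ry":0.068,"rz":0},
  {"x":-1.9,"y":0.2,"z":3.6,"rx":0,"ry":0.068,"rz":0},
  {"x":-2.1,"y":0.2,"z":3.4,"rx":0,"ry":0.068,"rz":0},
  {"x":-2.3,"y":0.2,"z":3.2,"rx":0,"ry":0.068,"rz":0},
  {"x":-2.2,"y":0.2,"z":2.6,"rx":0,"ry":0.06,"rz":0},
  {"x":0,"y":0,"z":0,"rx":0,"ry":0,"rz":0},
  {"x":0,"y":0,"z":0,"rx":0,"ry":0,"rz":0},
])

```text
clock: 24.52
position: [0.4836, 0.1331, 0.1809]
ee_rot: [-1.488, 0.639, -0.613]
force: [-0.1, -0.3, 0.3]
width: 0.567
```

```bash
python3 - <<'E'
from h import *
st=arm.observe();rows((.4873,.1406,.13),-.786,4,st)
im=arm.get_image("wrist");cv2.imwrite("pics/w_k1.png",im)
import pickle;pickle.dump(st,open("w_k1.pkl","wb"))
E
```

```text
clock 24.52 pos [0.4836 0.1331 0.1809] xaxis yaw -0.800 tilt 0.018 j [ 0.02  0.36 -0.5   1.91  0.2   0.94 -1.38] w 0.567 F [-0.1 -0.3  0.3]
shift tool cm [-0.22  5.08  0.86] norm 5.15 rows 0.9 turn [ 0.014 -0.014 -0.011]
x -0.05 y 1.27 z 0.21 | r [ 0.004 -0.003 -0.003]
x -0.06 y 1.27 z 0.21 | r [ 0.004 -0.003 -0.003]
x -0.06 y 1.27 z 0.21 | r [ 0.004 -0.003 -0.003]
x -0.06 y 1.27 z 0.20 | r [ 0.004 -0.003 -0.003]
```

View pics/w_k1.png

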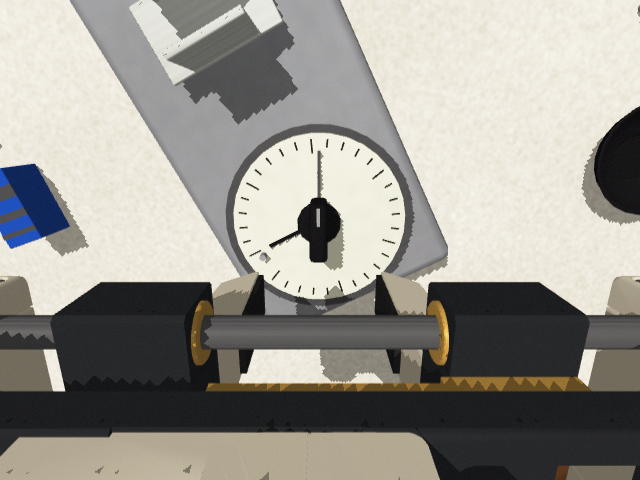

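The bar at (318,198-262) and its pointer (tip at (319,152)) line up with the fingers, and the live hand is back at the pin. Descending.

Request:
move_arm([
  {"x":-0.05,"y":1.3,"z":0.2,"rx":0.004,"ry":-0.003,"rz":-0.003},
  {"x":-0.05,"y":1.3,"z":0.2,"rx":0.004,"ry":-0.003,"rz":-0.003},
  {"x":-0.05,"y":1.3,"z":0.2,"rx":0.004,"ry":-0.003,"rz":-0.003},
  {"x":-0.05,"y":0.9,"z":0.2,"rx":0.002,"ry":-0.003,"rz":-0.002},
  {"x":0,"y":0,"z":0,"rx":0,"ry":0,"rz":0},
  {"x":0,"y":0,"z":0,"rx":0,"ry":0,"rz":0},
])

```text
clock: 25.32
position: [0.4873, 0.1375, 0.1283]
ee_rot: [-1.482, 0.618, -0.618]
force: [-0.6, 0.5, -0.2]
width: 0.565
```

```bash
python3 - <<'E'
from h import *
st=arm.observe();rows((.4873,.1406,.083),-.786,4,st)
im=arm.get_image("wrist");cv2.imwrite("pics/w_k2.png",im)
E
```

```text
clock 25.32 pos [0.4873 0.1375 0.1283] xaxis yaw -0.791 tilt 0.001 j [-0.02  0.43 -0.47  1.97  0.27  0.81 -1.43] w 0.565 F [-0.6  0.5 -0.2]
shift tool cm [-0.22  4.53  0.22] norm 4.54 rows 0.8 turn [ 0.001 -0.005 -0.   ]
x -0.06 y 1.13 z 0.06 | r [ 0.    -0.001 -0.   ]
x -0.06 y 1.13 z 0.06 | r [ 0.    -0.001 -0.   ]
x -0.06 y 1.13 z 0.06 | r [ 0.    -0.001 -0.   ]
x -0.06 y 1.13 z 0.05 | r [ 0.    -0.001 -0.   ]
```

View pics/w_k2.png

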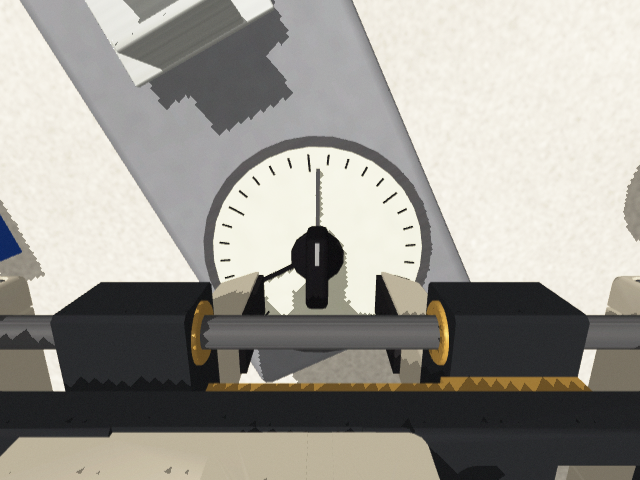

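Request:
move_arm([
  {"x":-0.05,"y":1.3,"z":0.05,"rx":0,"ry":0,"rz":0},
  {"x":-0.05,"y":1.3,"z":0.05,"rx":0,"ry":0,"rz":0},
  {"x":-0.05,"y":0.9,"z":0.05,"rx":0,"ry":0,"rz":0},
  {"x":-0.05,"y":0.6,"z":0.05,"rx":0,"ry":0,"rz":0},
  {"x":0,"y":0,"z":0,"rx":0,"ry":0,"rz":0},
  {"x":0,"y":0,"z":0,"rx":0,"ry":0,"rz":0},
])

```text
clock: 26.12
position: [0.4875, 0.1406, 0.0846]
ee_rot: [-1.482, 0.618, -0.618]
force: [-0.1, -0.0, -0.5]
width: 0.561
```

```bash
python3 - <<'E'
from h import *
st=arm.observe();rows((.4873,.1406,.083),-.786,1,st)
E
```

```text
clock 26.12 pos [0.4875 0.1406 0.0846] xaxis yaw -0.791 tilt 0.001 j [-0.05  0.49 -0.44  2.    0.32  0.71 -1.48] w 0.561 F [-0.1 -0.  -0.5]
shift tool cm [-0.01  0.16 -0.02] norm 0.16 rows 0.0 turn [ 0.001 -0.005  0.   ]
x -0.01 y 0.16 z -0.02 | r [ 0.001 -0.005  0.   ]
```

Request:
move_arm([
  {"x":0,"y":0,"z":0,"rx":0,"ry":0,"rz":0},
  {"x":0,"y":0,"z":0,"rx":0,"ry":0,"rz":0},
  {"x":0,"y":0,"z":0,"rx":0,"ry":0,"rz":0},
  {"x":0,"y":0,"z":0,"rx":0,"ry":0,"rz":0},
  {"x":0,"y":0,"z":0,"rx":0,"ry":0,"rz":0},
], jaw=0.6, newtons=12)

```text
clock: 26.75
position: [0.4882, 0.1405, 0.0855]
ee_rot: [-1.481, 0.617, -0.619]
force: [0.6, -1.0, -0.4]
width: 0.124
```

```bash
python3 - <<'E'
from h import *
st=arm.observe();rows((.4873,.1406,.084),-.786,1,st);print(st["ft_torque"])
E
```

```text
clock 26.75 pos [0.4882 0.1405 0.0855] xaxis yaw -0.791 tilt 0.001 j [-0.05  0.49 -0.44  2.    0.32  0.71 -1.48] w 0.124 F [ 0.6 -1.  -0.4]
shift tool cm [-0.07  0.15 -0.06] norm 0.18 rows 0.0 turn [-0.001 -0.005  0.001]
x -0.07 y 0.15 z -0.06 | r [-0.001 -0.005  0.001]
[-0.20601146 -0.17548303 -0.02736905]
```

The bar is gripped at about 11.4 mm. I'll turn anticlockwise (yaw up, so ry negative) in two parts.

Request:
move_arm([
  {"x":0,"y":0,"z":0,"rx":0,"ry":-0.1,"rz":0},
  {"x":0,"y":0,"z":0,"rx":0,"ry":-0.15,"rz":0},
  {"x":0,"y":0,"z":0,"rx":0,"ry":-0.15,"rz":0},
  {"x":0,"y":0,"z":0,"rx":0,"ry":-0.15,"rz":0},
  {"x":0,"y":0,"z":0,"rx":0,"ry":-0.15,"rz":0},
  {"x":0,"y":0,"z":0,"rx":0,"ry":-0.15,"rz":0},
  {"x":0,"y":0,"z":0,"rx":0,"ry":0,"rz":0},
])

```text
clock: 27.62
position: [0.4867, 0.1411, 0.0855]
ee_rot: [-1.57, -0.066, 0.067]
force: [0.0, 0.4, 1.6]
width: 0.127
```

```bash
python3 - <<'E'
from h import *
st=arm.observe();rows((.4876,.1406,.085),1.247,6,st);print(st["ft_torque"])
cv2.imwrite("pics/w_k3.png",arm.get_image("wrist"))
E
```

```text
clock 27.62 pos [0.4867 0.1411 0.0855] xaxis yaw 0.085 tilt 0.001 j [ 0.11  0.54 -0.67  1.99  0.48  0.77 -0.76] w 0.127 F [0.  0.4 1.6]
shift tool cm [ 0.09  0.05 -0.06] norm 0.12 rows 0.0 turn [-0.000e+00 -1.162e+00 -1.000e-03]
x 0.01 y 0.01 z -0.01 | r [-0.    -0.194 -0.   ]
x 0.01 y 0.01 z -0.01 | r [-0.    -0.194 -0.   ]
x 0.01 y 0.01 z -0.01 | r [-0.    -0.194 -0.   ]
x 0.01 y 0.01 z -0.02 | r [-0.    -0.194 -0.   ]
x 0.00 y 0.01 z -0.02 | r [-0.    -0.194 -0.   ]
x 0.00 y 0.01 z -0.02 | r [-0.    -0.194 -0.   ]
[ 0.03285019 -0.16042835  0.01557277]
```

View pics/w_k3.png

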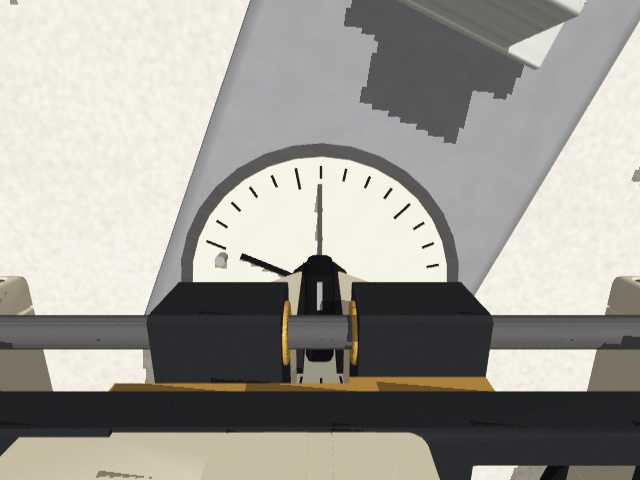

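The knob follows: the pointer is straight up along the fingers at (319,185), with the pin at (221,261). I'll turn the rest.

Request:
move_arm([
  {"x":0,"y":0,"z":0,"rx":0,"ry":-0.12,"rz":0},
  {"x":0.05,"y":0,"z":0,"rx":0,"ry":-0.15,"rz":0},
  {"x":0,"y":0,"z":0,"rx":0,"ry":-0.16,"rz":0},
  {"x":0,"y":0,"z":0,"rx":0,"ry":-0.16,"rz":0},
  {"x":0,"y":0,"z":0,"rx":0,"ry":-0.16,"rz":0},
  {"x":0,"y":0,"z":0,"rx":0,"ry":-0.16,"rz":0},
  {"x":0,"y":0,"z":0,"rx":0,"ry":-0.12,"rz":0},
  {"x":0,"y":0,"z":0,"rx":0,"ry":0,"rz":0},
])

```text
clock: 28.68
position: [0.4852, 0.1401, 0.0855]
ee_rot: [-1.393, -0.862, 0.872]
force: [-0.2, -0.4, 2.0]
width: 0.129
```

```bash
python3 - <<'E'
from h import *
st=arm.observe();rows((.4876,.1406,.085),1.247,1,st);print(st["ft_torque"])
E
```

```text
clock 28.68 pos [0.4852 0.1401 0.0855] xaxis yaw 1.115 tilt 0.006 j [ 0.27  0.64 -0.93  1.98  0.67  0.88  0.09] w 0.129 F [-0.2 -0.4  2. ]
shift tool cm [ 0.15  0.05 -0.2 ] norm 0.25 rows 0.0 turn [-0.002 -0.132 -0.006]
x 0.15 y 0.05 z -0.20 | r [-0.002 -0.132 -0.006]
[ 0.12907829 -0.09451422  0.02880596]
```

Request:
move_arm([
  {"x":0.1,"y":0,"z":-0.15,"rx":0,"ry":-0.06,"rz":-0.005},
  {"x":0,"y":0,"z":0,"rx":0,"ry":-0.06,"rz":0},
])

```text
clock: 28.92
position: [0.4851, 0.1398, 0.0855]
ee_rot: [-1.352, -0.948, 0.957]
force: [1.8, 0.4, 0.6]
width: 0.133
```

```bash
python3 - <<'E'
from h import *
st=arm.observe();rows((.4876,.1406,.085),1.247,1,st);print(st["ft_torque"])
cv2.imwrite("pics/w_k4.png",arm.get_image("wrist"))
E
```

```text
clock 28.93 pos [0.4851 0.1398 0.0855] xaxis yaw 1.227 tilt 0.006 j [ 0.29  0.65 -0.96  1.98  0.69  0.89  0.19] w 0.133 F [1.8 0.4 0.6]
shift tool cm [ 0.16  0.05 -0.21] norm 0.27 rows 0.0 turn [-0.004 -0.02  -0.004]
x 0.16 y 0.05 z -0.21 | r [-0.004 -0.02  -0.004]
[ 0.08004915 -0.55782308 -0.02879014]
```

View pics/w_k4.png

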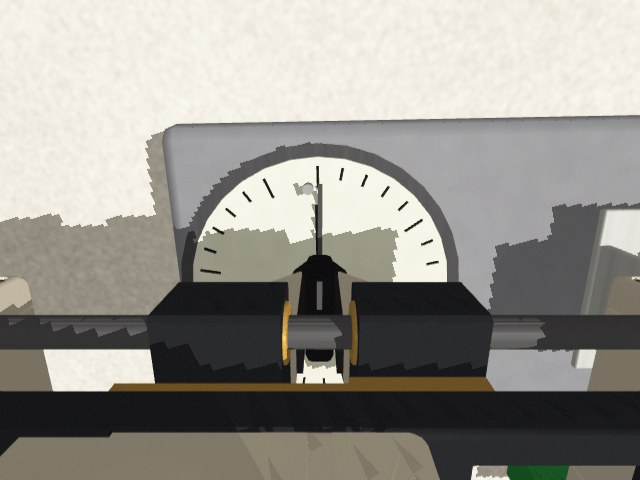

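The pointer at (320,185) is next to the stop pin at (308,188). I'll push a touch further until it resists.

Request:
move_arm([
  {"x":0,"y":0,"z":0,"rx":0,"ry":-0.08,"rz":0},
])

```text
clock: 29.1
position: [0.4851, 0.1398, 0.0855]
ee_rot: [-1.322, -1.007, 1.017]
force: [-1.4, -0.1, 1.2]
width: 0.138
```

```bash
python3 - <<'E'
from h import *
st=arm.observe();rows((.4876,.1406,.085),1.247,1,st);print(st["ft_torque"])
E
```

```text
clock 29.10 pos [0.4851 0.1398 0.0855] xaxis yaw 1.306 tilt 0.006 j [ 0.3   0.66 -0.98  1.98  0.7   0.9   0.25] w 0.138 F [-1.4 -0.1  1.2]
shift tool cm [ 0.15  0.05 -0.22] norm 0.27 rows 0.0 turn [-0.004  0.059 -0.004]
x 0.15 y 0.05 z -0.22 | r [-0.004  0.059 -0.004]
[ 0.15265824  0.04156106 -0.34666767]
```

Request:
move_arm([
  {"x":0,"y":0,"z":0,"rx":0,"ry":-0.08,"rz":0},
])

```text
clock: 29.22
position: [0.4852, 0.1397, 0.0855]
ee_rot: [-1.292, -1.064, 1.074]
force: [-1.3, -0.9, 0.6]
width: 0.153
```

```bash
python3 - <<'E'
from h import *
st=arm.observe();rows((.4876,.1406,.085),1.247,1,st);print(st["ft_torque"])
cv2.imwrite("pics/w_k5.png",arm.get_image("wrist"))
E
```

```text
clock 29.23 pos [0.4852 0.1397 0.0855] xaxis yaw 1.383 tilt 0.006 j [ 0.31  0.67 -0.99  1.98  0.72  0.91  0.32] w 0.153 F [-1.3 -0.9  0.6]
shift tool cm [ 0.13  0.04 -0.22] norm 0.26 rows 0.0 turn [-0.004  0.136 -0.004]
x 0.13 y 0.04 z -0.22 | r [-0.004  0.136 -0.004]
[ 0.21100712  0.0756115  -0.33980794]
```

View pics/w_k5.png

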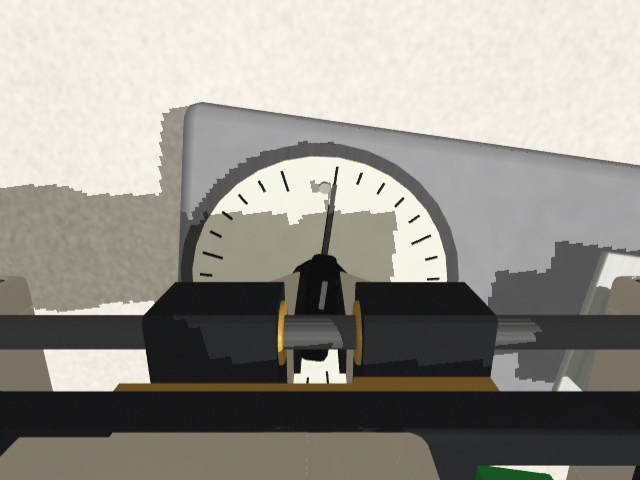

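The pointer stays on the zero tick at the pin while the fingers over-turn: the opening widened to 14 mm and the moment reads -0.34 N m. The knob is on its hard stop. I'll let go without turning back.

Request:
move_arm([
  {"x":0,"y":0,"z":0,"rx":0,"ry":0,"rz":0},
  {"x":0,"y":0,"z":0,"rx":0,"ry":0,"rz":0},
  {"x":0,"y":0,"z":0,"rx":0,"ry":0,"rz":0},
  {"x":0,"y":0,"z":0,"rx":0,"ry":0,"rz":0},
], jaw=5.2)

```text
clock: 29.78
position: [0.4853, 0.1397, 0.0852]
ee_rot: [-1.294, -1.06, 1.07]
force: [-0.6, -1.4, -0.5]
width: 0.528
```

Request:
move_arm([
  {"x":0,"y":-1.5,"z":0,"rx":0,"ry":0,"rz":0},
  {"x":0,"y":-2.5,"z":0,"rx":0,"ry":0,"rz":0},
  {"x":0,"y":-3.0,"z":0,"rx":0,"ry":0,"rz":0},
  {"x":0,"y":-3.0,"z":0,"rx":0,"ry":0,"rz":0},
  {"x":0,"y":-2.0,"z":0,"rx":0,"ry":0,"rz":0},
  {"x":0,"y":0,"z":0,"rx":0,"ry":0,"rz":0},
])

```text
clock: 30.52
position: [0.4855, 0.1414, 0.2136]
ee_rot: [-1.294, -1.062, 1.069]
force: [0.0, -1.1, -1.0]
width: 0.565
```

```bash
python3 - <<'E'
from h import *
import pickle
st=arm.observe();plan((.4876,.1406,.085),1.247,st)
pickle.dump(st,open("w_k6.pkl","wb"))
cv2.imwrite("pics/w_k6.png",arm.get_image("wrist"));t=arm.get_image("top");cv2.imwrite("pics/t_k6.png",t)
E
```

```text
clock 30.52 pos [0.4855 0.1414 0.2136] xaxis yaw 1.377 tilt 0.004 j [ 0.43  0.52 -1.14  1.84  0.52  1.13  0.48] w 0.565 F [ 0.  -1.1 -1. ]
shift tool cm [-1.000e-02  1.286e+01 -2.600e-01] norm 12.86 rows 2.1 turn [-0.003  0.13  -0.003]
```

View pics/w_k6.png

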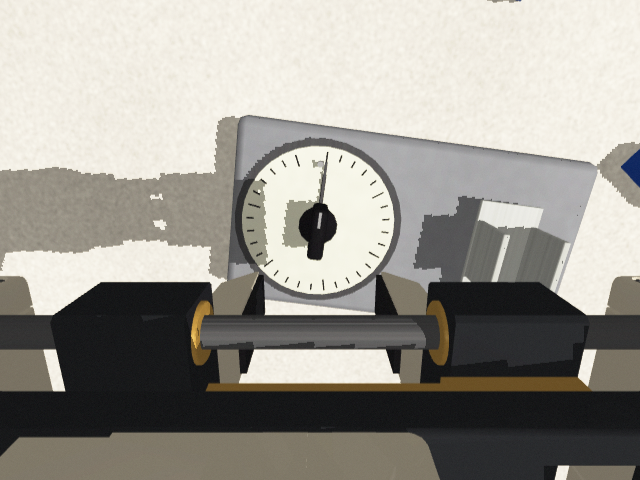

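View pics/t_k6.png

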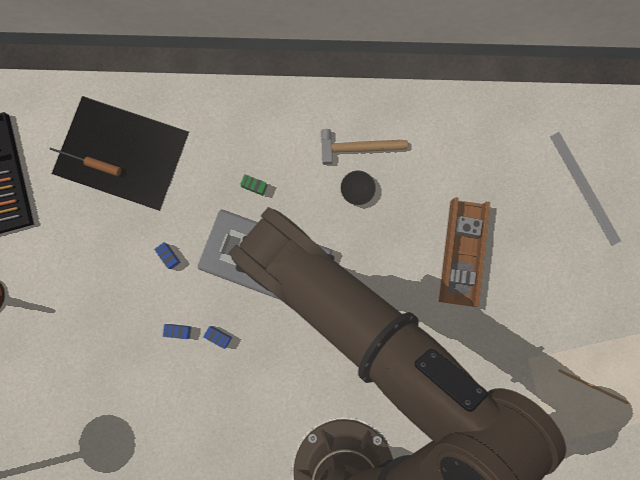

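The pointer rests on the zero tick at (326,155). Dish, hammer and cube are where they were. As a last check, I'll measure the pointer angle in an enlarged crop, together with the rack crop.

```bash
python3 - <<'E'
from h import *
im=cv2.imread("pics/w_k6.png");crop(im,230,130,410,305,4.2,"pics/k6c.png")
t=cv2.imread("pics/t_k6.png");crop(t,430,190,500,315,4.8,"pics/t6c.png")
E
```

```text
(no output)
```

View pics/k6c.png

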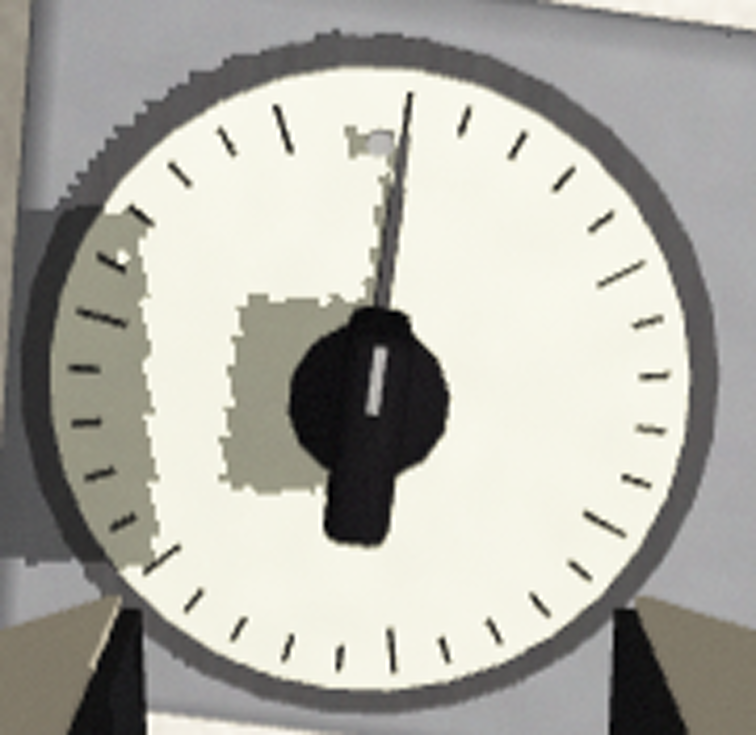

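View pics/t6c.png

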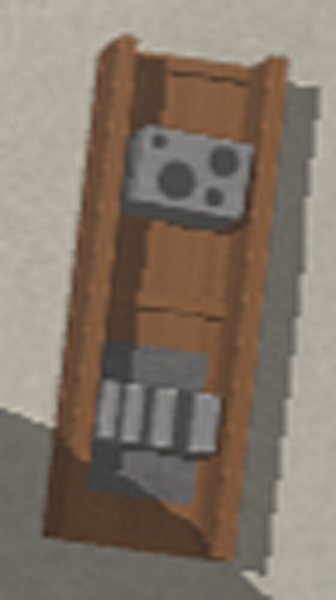

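```bash
python3 - <<'E'
from h import *
import pickle
st=pickle.load(open("w_k6.pkl","rb"));c=cam("wrist",st)
a=lambda u,v:(230+u/4.2-.4,130+v/4.2-.4)
e1=ray(c,a(404,130),.057);e2=ray(c,a(382,305),.057)
ang=np.arctan2(*(e1-e2)[1::-1]);print("pointer yaw",ang,"joint est",np.pi-.324-ang)
b=[ray(c,a(*q),.09) for q in((357,545),(382,312))];v=b[1]-b[0];print("bar yaw",np.arctan2(v[1],v[0]))
s=arm.observe();print(s["clock"],s["position"],s["force"].round(1),s["dq"].round(3))
E
```

```text
pointer yaw 2.826089185454231 joint est -0.008496531864437884
bar yaw 2.8441503645304183
30.625 [0.48481805 0.14074788 0.21176919] [0.2 0.1 0.2] [-0.007  0.018  0.015  0.017  0.006 -0.004 -0.005]
```

The knob angle reads about -0.01 rad, at the stop within measurement error. The block is in place and the arm is clear, so I'm handing in.

```bash
python3 -c "
from cell import arm
print(arm.sign_off())"
```

```text
the job is handed in; nothing more can be done
None
```

The job is done and handed in at about 30.6 s of the 72 s allowed; no verdict is reported at hand-in.

**What I did:** I lifted the block out of the cradle by its ends, set it on the bench between scale and rack, and retook it by its long sides. I then lowered it onto the felt; it touched down at the predicted height with at most about 19 N. Last, I turned the knob anticlockwise to its stop and let go.

**Last checks:**
- **Block:** the wrist and top pictures show it upright and square across the rails, in the middle of the felt.
- **Knob:** it measures -0.01 rad from zero, and the pointer lies on the zero tick at the pin.
- **Surroundings:** the cube, dish and hammer look unmoved in the pictures; I did not measure them again at the end.
- **Arm:** it is clear, with no contact force.

**What disagreed:**
- **First move call:** it was refused, probably because of an empty row, and nothing moved.
- **Bench contact:** the force did not show the block touching the bench during small steps, so I pushed once to confirm. The reading reached 45 N and the block slid about 2.5 mm in the grip, with no visible harm.
- **Hand position at the stop:** it was about 2.5 mm off the knob's axis, and the fingers over-turned by about 0.14 rad; the knob stayed at the stop.

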